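# Decontaminate a freezer box in the UV unit

## Robot

A 6-joint arm with a two-finger parallel gripper is mounted at the origin on a cart in front of the work surface, level with it; the furniture and walls round the work are solid. World frame = base frame: x ahead of the robot, y to its left, z up, the work surface at z = 0. Lengths are in m, angles in rad, forces in N, time in s.
With the tool pointing down it reaches from about 0.325 to 0.9 m from the base axis. Payload 3.5 kg.
Tool frame: the origin (TCP) lies between the finger pads; the fingertips stand 25 mm ahead of it and the grasp point (between the pads) lies 6 mm ahead of it; z points along the fingers, y is the line along which they close (so a half turn about z gives the same grasp; the last joint's range is limited). The gripper opens to 85 mm and grips with 20 to 120 N. Pads are 22 mm wide; open, the fingers measure 114 mm over their backs; the gripper's body (76 mm by 85 mm) begins 54 mm behind the grasp point. The pads swing forward as they close: fully open they stand 13 mm farther back than shut.
Start: joints at [1.207, 0.276, -0.026, 1.268, 0, 1.467], TCP at [0.161, 0.604, 0.22] pointing down, gripper open.
Joint ranges: [-3.12, 3.12], [-0.85, 1.88], [-1.08, 1.24], [-1.95, 2.15], [-1.57, 1.53], [-3.14, 3.14]. Speed limits (rad/s): [2.57, 2.57, 3.14, 3.14, 3.14, 3.14].

## Interface

Orientations are given as a unit quaternion [x, y, z, w].
In Python, from station import state, vision, arm gives the robot as it stands. The module is installed in compiled form; this text tells all that it offers.
- The arm moves only by the tool jog_arm, never from a script. Its argument "targets" is a list of rows, each an object of numbers: "tx", "ty", "tz": the shift along the tool's x, y, z in mm; "wx", "wy", "wz": the turn, a rotation vector about the tool's x, y, z in rad; "claw": the closure, from 0 (fully open) to 1 (shut). In form: [{"tx": .., "ty": .., "tz": .., "wx": .., "wy": .., "wz": .., "claw": ..}, ...]. A call has 1 to 5 rows; each row shifts and turns the commanded pose from where the row before left it, along the tool's axes as they then stand; what a row does not reach is not made up. A row lasts 1/12 s, in which the tool goes at most 41.7 mm and 7.16 degrees, less where a joint would pass 70% of its speed; a pose out of reach is approached as far as the arm can. A call is refused whole if a number of a shift passes 41.7 or a number of a turn 0.125, either way. A call with a gripper value outside its range is refused whole. The fingers move at their own pace and stop on an object; "grip_force" is the grip in N (left out, the last holds). Time passes only in rows, so rows that do not move let the fingers close. It gives the time, the measured TCP pose, the force, the opening and the grip force at its end, in the units of the state.
- state(): the state, without advancing time (a new reading comes with each control period).
- vision.snapshot(name): name is "side" or "top"; returns a dict with "img" (420x560x3 uint8, blue, green, red), "z_map" (420x560 float32, m along the optical axis (not along the pixel's ray), 0 where there is no reading), "fx", "fy", "cx", "cy" (pixels), "R" (3x3) and "t" (3): a world point X has camera coordinates R X + t. Camera axes: x right, y down, z forward; pixel columns grow to the right and rows downward; lengths in m; the calibration is good to about 2 mm. A picture is of the moment at which its call begins.
- arm.close_job(): hands the job in; it is judged then, once.
Trained networks look in the newest picture that a camera, given by its name, has taken for a name from the list of things; names that differ only in an ending like _2 or _b are one class to them, and where a whole thing is asked for, a point or a joint stands for the part that bears it (a point fixed in the world has none). Each returns a list of dicts, best first, with "confidence" (0 to 1); they miss things now and then, are a little off and sometimes report something else, mostly with a low value. They report only what shows in the picture. A call takes as long as a camera call. They do not tell look-alikes from the thing itself.
- vision.masks_of(camera, target): "region" (420x560 bool, what is visible of it).
- vision.pinpoint(camera, target): "point" ([x, y, z] in m, in world coordinates, good to about 4 mm: a listed point, or the origin of a listed thing).
The state is a dict: "clock": time; "joint_pos": joint angles; "dq": joint speeds; "joint_efforts": joint torques, N m; "tool_pos": TCP position; "tool_rot": TCP orientation; "wrist_force": force on the tool from outside, world axes, zero at the start; "ft_torque": the same for the moment, N m; "finger_gap": finger opening in m; "gripper_force": force on a finger pad.
Only numpy, scipy, OpenCV 4.12 (cv2) and the standard library are available. Lean on these libraries where they do the work, as an engineer would, in place of code of your own. Each camera call takes 0.05 s, during which the arm holds its last target. There are 200 camera calls.

## Task

Take the freezer box out of the sloped holder and lower it, without dropping it, on its edge into the cradle of the open UV decontamination unit. Then swing the unit's lid shut and press its free edge down until the tab snaps in behind the front rim, and only then press the start button fully down and let it come up again. Do not knock the beaker, the timer or the petri dish beside the work.

Things in the scene. Friction and masses are not known exactly. Their poses are not given: they have to be found in the camera images.
- box_center (a point): Centre of the loose freezer box: a closed light-blue card box with white foot, 133 x 133 x 52 mm, 0.1 to 0.25 kg, rigid, its lid does not come off. Its own z axis is the 52 mm thickness (the way to grip it), x and y are the 133 mm sides. It stands on edge in the sloped holder, thickness in the plane of the lean, its upper part leaning 32 degrees from upright; only its lower 75 mm are backed by the holder, the upper 58 mm are free on both faces.
- holder: Sloped aluminium V tray on a grey foot, 156 x 120 mm, fixed to the bench, origin at the middle of its underside. Its x runs along the box's edge; the tray leans 32 degrees toward its own -y, so the box is drawn out upward along (0, -0.53, 0.85) of the holder. Two 18 mm end stops, 146 mm apart, keep the box from sliding along x.
- uv_unit: White open-topped UV decontamination unit with a grey console on its right, fixed to the bench. Origin on the underside, below the middle of the cradle; x to the back (lid hinge side), y to the left, z up. Chamber: inside x = -98 to 86 mm, y = -62 to 62 mm, walls 5 mm, rim 150 mm above the bench. Console 72 mm wide, 115 mm high, from y = -67 to -139 mm.
- cradle (a point): Middle of the cradle on the chamber's floor, 10 mm above the bench (axes as the unit's). Round it stand the cradle's two sheet-metal sides, 60 mm apart in y, 110 mm long in x, flared at the top (75 mm above the floor), and two 40 mm high end stops 144 mm apart in x. The box stands in it on edge, its 52 mm thickness along y, one 133 mm side along x, the other upright; its top is then 7 mm below the rim.
- lid (a joint): Lid of the unit, rad: 0 = shut flat on the rim, 1.57 = standing upright, starts at 1.6 to 1.9 (open). Stiff friction hinge: it stays where it is left and needs 1 to 2 N at the free edge to swing. A sprung tab with a bead hangs under the free edge: at about 0.09 rad the bead meets the rolled inner rim of the front wall, and some 6 to 9 N down on the free edge are needed to snap it past; then the lid lies at 0 and the tab holds it.
- lid_hinge (a point): Middle of the lid's hinge line, on the back rim, 153 mm above the bench (axes as the unit's; the line runs along y, the lid turns about +y as it opens).
- lid_edge (a point): Middle of the lid's free edge, on its outer face, 195 mm from the hinge; moves with the lid. The lid is 5 mm thick and 134 mm wide, with a 60 mm wide lip that stands 9 mm further out. The outer face is the upper one when shut, the back one when open.
- start (a joint): Start button, m: 0 = up, 0.006 = fully down. Spring push button, 5 N fully down.
- start_top (a point): Middle of the top of the round white start button, 30 mm across, on the console; it is pressed straight down.
- beaker: Glass beaker, 54 mm across, 68 mm high, stands left of the unit; bystander. Origin at the middle of its underside.
- timer: White lab timer lying right of the unit, 62 x 62 x 14 mm; bystander. Origin at the middle of its underside.
- petri_3: Petri dish 57 mm across, 14 mm high, left of the holder; bystander. Origin at the middle of its underside.
Things that resemble listed ones, but are neither listed nor needed, are in the scene too. Of the things that look like the part that bears box_center, the larger one is meant.

How it is judged:
By the outcome, as a careful person would: the job done as asked, in the order asked, and still so for the second after the job is handed in, with the robot touching nothing.
It also fails if it takes over 69 s, if anything falls off the work surface, if the arm or the gripper's body presses on something with over 40 N, if the wrist force passes 120 N, or if a joint passes its speed limit or range.

## Working session

There is one attempt and no reset: what is moved stays moved. The work goes in short steps, Python scripts to look and compute and a tool call to move; the robot and the scene stay as the last step left them, time stands still between calls to the robot, and variables do not carry over. Pictures are saved under pics/ and viewed, at most 10 in all, crops included, and the job is handed in when it is done.

Besides the shell and the picture viewer there is one more tool, called after "Request:" as name(argument=value, ...) on one line, values as JSON. jog_arm: Moves the arm, as the interface text tells. Its arguments: {"type":"object","properties":{"targets":{"type":"array","items":{"type":"object","properties":{"tx":{"type":"number"},"ty":{"type":"number"},"tz":{"type":"number"},"wx":{"type":"number"},"wy":{"type":"number"},"wz":{"type":"number"},"claw":{"type":"number"}}}},"grip_force":{"type":"number"}},"required":["targets"]}

```bash
mkdir -p pics; cat > h.py <<'E'
import numpy as np, cv2
from scipy.spatial.transform import Rotation as Ro
from station import state, vision, arm
def px(c,p):
    q=c["R"]@np.array(p)+c["t"]; return q[0]/q[2]*c["fx"]+c["cx"], q[1]/q[2]*c["fy"]+c["cy"]
def cloud(c):
    z=c["z_map"]; v,u=np.indices(z.shape)
    P=np.stack([(u-c["cx"])/c["fx"]*z,(v-c["cy"])/c["fy"]*z,z],-1)
    return (P-c["t"])@c["R"]
E
python3 - <<'E'
from h import *
np.set_printoptions(precision=4,suppress=True)
s=state();print(s)
ims=[]
for cam in("side","top"):
    c=vision.snapshot(cam); ims.append(c["img"].copy()); print(cam,c["fx"],c["R"].tolist(),c["t"])
    for n in["box_center","holder","uv_unit","cradle","lid_hinge","lid_edge","start_top","beaker","timer","petri_3"]:
        for r in vision.pinpoint(cam,n)[:3]:
            print(cam,n,np.round(r["point"],4),round(r["confidence"],2),np.round(px(c,r["point"])))
    cv2.imwrite(f"pics/{cam}0.png",ims[-1])
E
```

```text
{'clock': 0.0, 'joint_pos': array([ 1.2066,  0.2771, -0.0279,  1.268 , -0.    ,  1.4674]), 'dq': array([-0.0003, -0.0006,  0.002 ,  0.0001,  0.0025,  0.0003]), 'joint_efforts': array([ -0.0022, -44.5513,  29.5199,   0.0164,  -0.0001,   0.    ]), 'tool_pos': array([0.1609, 0.6031, 0.2193]), 'tool_rot': array([ 0.13  ,  0.9915, -0.0011, -0.0002]), 'wrist_force': array([ 0.3638,  0.5209, -0.3117]), 'ft_torque': array([ 0.0098, -0.0368,  0.0145]), 'gripper_force': 0.0, 'finger_gap': 0.08566776503922525}
side 543.5276405819357 [[0.5610926005222513, -0.8276568588742695, -0.012618145567210158], [-0.6883320778424529, -0.45806504354405736, -0.5624725473265982], [0.4597543303246518, 0.32428465865865214, -0.8267196718999569]] [-0.2385  0.4272  1.4053]
side box_center [0.5007 0.3444 0.0878] 0.92 [207. 175.]
side box_center [0.446  0.1692 0.0227] 0.74 [244. 226.]
side holder [ 0.4998  0.3589 -0.0006] 0.82 [207. 191.]
side uv_unit [ 0.4479 -0.178   0.0049] 0.76 [342. 285.]
side cradle [ 0.4516 -0.1818  0.0098] 0.58 [344. 284.]
side lid_hinge [ 0.5369 -0.1846  0.1524] 0.66 [365. 237.]
side lid_edge
[... 639 characters left out ...]
9988846594631307]] [0.0781 0.498  1.3874]
top box_center [0.4981 0.3476 0.0873] 0.67 [175. 215.]
top box_center [0.4531 0.1694 0.0141] 0.65 [243. 232.]
top uv_unit [ 0.455  -0.176  -0.0001] 0.64 [365. 231.]
top uv_unit [ 0.4581  0.4748 -0.0017] 0.16 [138. 230.]
top cradle [ 0.4534 -0.1782  0.011 ] 0.72 [366. 231.]
top lid_hinge [ 0.542  -0.181   0.1532] 0.84 [376. 196.]
top lid_hinge [ 0.451  -0.1768 -0.002 ] 0.62 [365. 232.]
top lid_edge [ 0.5743 -0.1836  0.344 ] 0.86 [395. 174.]
top start_top [ 0.4058 -0.2771  0.1318] 0.43 [413. 249.]
top beaker [ 0.4343 -0.0657 -0.0028] 0.64 [326. 238.]
top timer [ 0.4903 -0.3747  0.0004] 0.71 [434. 219.]
top petri_3 [0.4599 0.4748 0.0014] 0.9 [137. 230.]
```

```bash
python3 - <<'E'
import cv2
a=cv2.imread("pics/side0.png");b=cv2.imread("pics/top0.png")
cv2.imwrite("pics/s_crop.png",cv2.resize(a[90:370,120:480],None,fx=2.1,fy=2.1,interpolation=cv2.INTER_CUBIC))
cv2.imwrite("pics/t_crop.png",cv2.resize(b[120:320,90:470],None,fx=2.1,fy=2.1,interpolation=cv2.INTER_CUBIC))
E
```

```text
(no output)
```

View pics/s_crop.png

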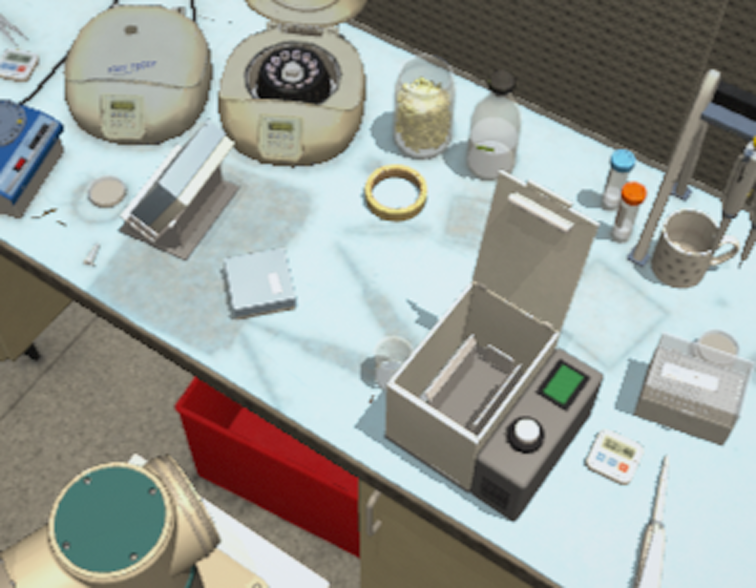

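View pics/t_crop.png

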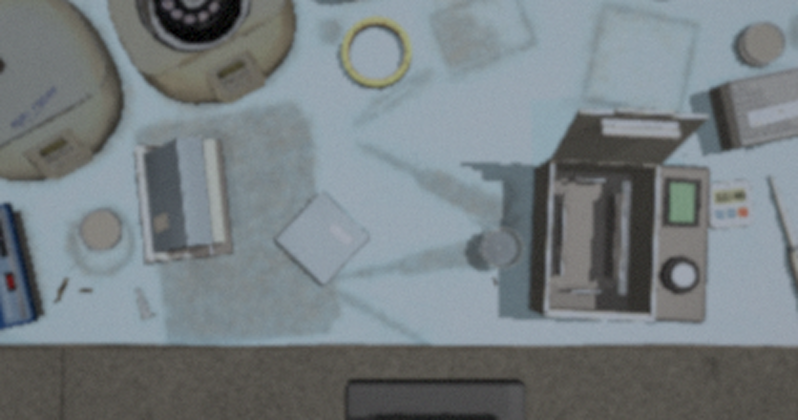

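The side crop shows the box standing in the sloped holder (full image about 207,175) and a similar small box lying flat (244,226). The top crop puts the holder box at 175,215 and the flat one at 243,232. The unit is at 342,285 with its lid open.

There are two candidates for box_center: (207,175), about 0.13 m wide and in the holder, and (244,226), about 0.08 m wide and loose. The first fits because it is larger and in the sloped holder. Next I'll measure it and confirm it in an enlarged crop.

```bash
python3 - <<'E'
from h import *
np.set_printoptions(precision=4,suppress=True)
for cam in("side","top"):
    c=vision.snapshot(cam);P=cloud(c);np.savez(f"{cam}.npz",P=P,z=c["z_map"],img=c["img"])
    for n in("box_center","holder"):
        for r in vision.masks_of(cam,n)[:2]:
            m=r["region"]&(c["z_map"]>0);Q=P[m]
            print(cam,n,round(r["confidence"],2),m.sum(),np.argwhere(m).mean(0),Q.min(0),Q.max(0))
            if n=="box_center" and Q[:,2].max()>0.08:
                np.save(f"box_{cam}.npy",Q)
                # ransac planes
                rem=Q.copy();rng=np.random.default_rng(0)
                for k in range(3):
                    best=None
                    for _ in range(500):
                        a,b,d=rem[rng.choice(len(rem),3,False)];nn=np.cross(b-a,d-a);L=np.linalg.norm(nn)
                        if L<1e-5: continue
                        nn/=L;i=abs((rem-a)@nn)<0.003
                        if best is None or i.sum()>best.sum():best=i
                    I=rem[best];ce=I.mean(0);nn=np.linalg.svd(I-ce,full_matrices=False)[2][2]
                    print("  plane",nn*np.sign(nn[2]),ce,best.sum(),I.min(0),I.max(0));rem=rem[~best]
                    if len(rem)<60:break
a=np.load("side.npz")["img"][130:250,150:290];b=np.load("top.npz")["img"][170:260,120:270]
cv2.imwrite("pics/box.png",np.hstack([cv2.resize(a,(420,360),interpolation=cv2.INTER_CUBIC),cv2.resize(b,(375,360),interpolation=cv2.INTER_CUBIC)]))
E
```

```text
side box_center 0.59 1053 [173.4976 207.5461] [ 0.4289  0.2825 -0.0031] [0.6722 0.4447 0.1648]
  plane [ 0.1024 -0.5987  0.7944] [0.5049 0.3118 0.1458] 406 [0.4393 0.2846 0.1273] [0.5747 0.3396 0.1642]
  plane [0.9915 0.1304 0.0036] [0.4383 0.3372 0.0957] 286 [0.4308 0.2862 0.0326] [0.447  0.3864 0.1563]
  plane [-0.0084 -0.6409  0.7675] [0.505  0.3118 0.1454] 133 [0.4384 0.2893 0.1263] [0.5693 0.334  0.1636]
side box_center 0.56 893 [224.5095 243.9272] [ 0.3878  0.1091 -0.0032] [0.5232 0.2446 0.0457]
side holder 0.79 986 [190.8793 206.0294] [ 0.4173  0.2906 -0.002 ] [0.5998 0.4533 0.1318]
side holder 0.49 2796 [207.5336 374.073 ] [ 0.5346 -0.2504 -0.0025] [ 0.8503 -0.0132  0.3591]
top box_center 0.73 1019 [232.7841 243.1492] [ 0.3907  0.1103 -0.007 ] [0.5082 0.2276 0.0428]
top box_center 0.65 1727 [212.1575 177.0214] [ 0.4327  0.2832 -0.0041] [0.5857 0.4049 0.1632]
  plane [-0.0929  0.8401  0.5344] [0.5007 0.3594 0.1113] 874 [0.4328 0.3199 0.0463] [0.5707 0.4049 0.1632]
  plane [ 0.066  -0.5692  0.8195] [0.5077 0.3094 0.144 ] 635 [0.4404 0.2841 0.1278] [0.5723 0.3348 0.1609]
  plane [ 0.0576 -0.5643  0.8236] [0.5067 0.3071 0.1374] 116 [0.4405 0.2847 0.1242] [0.5727 0.3325 0.1555]
top holder 0.66 526 [223.3213 176.2414] [ 0.4185  0.2933 -0.0025] [0.5818 0.4218 0.0835]
```

View pics/box.png

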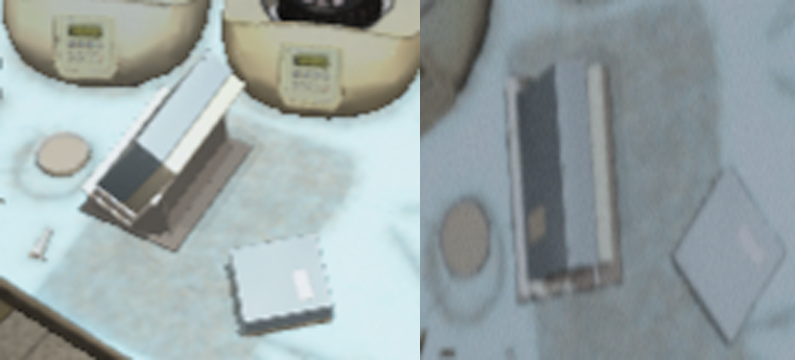

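The enlarged crop confirms it. The large box leans in the holder with its top edge toward -y (top image about 175,215). The small flat one (243,232) is the look-alike. Next I'll fit the unit.

```bash
python3 - <<'E'
from h import *
np.set_printoptions(precision=4,suppress=True)
for cam in("top","side"):
    P=np.load(f"{cam}.npz")["P"].reshape(-1,3)
    A=P[(P[:,0]>.3)&(P[:,0]<.62)&(P[:,1]>-.36)&(P[:,1]<-.09)]
    for n,lo,hi,y0,y1 in(("console",.110,.12,-.34,-.235),("rim",.145,.157,-.262,-.1)):
        B=A[(A[:,2]>lo)&(A[:,2]<hi)&(A[:,1]>y0)&(A[:,1]<y1)&(A[:,0]<.56)]
        print(cam,n,len(B),B.min(0),B.max(0),"z",np.median(B[:,2]),cv2.minAreaRect((B[:,:2]*1000).astype(np.float32)))
    L=A[(A[:,2]>.18)&(A[:,2]<.33)]
    ce=np.median(L,0);L=L[abs(L-ce).max(1)<.12];
    for _ in range(5):
        ce=L.mean(0);n=np.linalg.svd(L-ce,full_matrices=False)[2][2];L=L[abs((L-ce)@n)<.006]
    n*=np.sign(-n[0]);print(cam,"lid n",n,ce,len(L),"yaw",np.arctan2(n[1],n[0]),"open",np.arctan2(-n[0],-n[2]), L.min(0),L.max(0))
    T=A[A[:,2]>.33];print("lid top",T.mean(0),T.min(0),T.max(0))
    b=A[(abs(A[:,0]-.405)<.03)&(abs(A[:,1]+.278)<.03)&(A[:,2]>.122)];print("btn",len(b),b.min(0),b.max(0),b.mean(0))
for k in range(3):
  for cam in("top","side"):
    vision.snapshot(cam)
    print(cam,[(n,np.round(r[0]["point"],4)) for n in("cradle","lid_hinge","start_top","lid_edge","box_center") if (r:=vision.pinpoint(cam,n))])
E
```

```text
top console 1421 [ 0.3432 -0.3214  0.11  ] [ 0.5402 -0.2378  0.12  ] z 0.11593945306331713 ((442.32012939453125, -279.6028137207031), (77.59603118896484, 195.35772705078125), 87.1480941772461)
top rim 568 [ 0.3482 -0.2497  0.1451] [ 0.5427 -0.108   0.1569] z 0.15021368003897198 ((445.8282470703125, -180.15980529785156), (135.4294891357422, 191.58322143554688), 87.2165298461914)
top lid n [-0.9857  0.0503  0.161 ] [ 0.5559 -0.1816  0.25  ] 827 yaw 3.0905996185200006 open 1.7327132096383122 [ 0.5415 -0.2522  0.1801] [ 0.5739 -0.1181  0.33  ]
lid top [ 0.5664 -0.1845  0.3407] [ 0.55   -0.2528  0.3301] [ 0.5797 -0.119   0.3584]
btn 249 [ 0.3751 -0.3061  0.1221] [ 0.4244 -0.2575  0.1459] [ 0.4031 -0.2791  0.1319]
side console 1411 [ 0.3429 -0.3201  0.11  ] [ 0.5425 -0.2352  0.12  ] z 0.11609234987903352 ((442.4980163574219, -274.2296447753906), (84.99329376220703, 198.1229705810547), 87.86004638671875)
side rim 607 [ 0.3466 -0.2492  0.1451] [ 0.5471 -0.1055  0.1569] z 0.1505486050896276 ((446.7240905761719, -177.59432983398438), (136.40321350097656, 197.2667999267578), 87.34170532226562)

[... 1117 characters left out ...]
ge', array([ 0.5396, -0.1834,  0.1517])), ('start_top', array([ 0.406 , -0.2783,  0.1404])), ('lid_edge', array([ 0.5718, -0.1851,  0.3443])), ('box_center', array([0.5017, 0.3457, 0.0906]))]
top [('cradle', array([ 0.4542, -0.1778,  0.0112])), ('lid_hinge', array([ 0.5399, -0.1791,  0.1547])), ('start_top', array([ 0.4018, -0.2812,  0.1327])), ('lid_edge', array([ 0.5758, -0.1848,  0.3477])), ('box_center', array([0.5004, 0.3474, 0.0914]))]
side [('cradle', array([ 0.452 , -0.1802,  0.0083])), ('lid_hinge', array([ 0.5387, -0.1829,  0.1502])), ('start_top', array([ 0.4064, -0.2798,  0.1365])), ('lid_edge', array([ 0.5761, -0.1843,  0.3455])), ('box_center', array([0.4472, 0.1695, 0.0182]))]
```

```bash
cat >> h.py <<'E'
PSI=0.12; YAWU=-0.048
hx=np.array([np.cos(PSI),np.sin(PSI),0]);hy=np.array([-np.sin(PSI),np.cos(PSI),0]);ez=np.array([0,0,1.])
a=np.radians(32);u=-np.sin(a)*hy+np.cos(a)*ez; n=np.cos(a)*hy+np.sin(a)*ez
def frame(y,z): return np.column_stack([np.cross(y,z),y,z])
RG=frame(n,-u)                                   # grasp orientation
ux=np.array([np.cos(YAWU),np.sin(YAWU),0]);uy=np.array([-np.sin(YAWU),np.cos(YAWU),0])
RU=frame(uy,-ez)                                 # upright over unit
C=np.array([.5015,.346,.0885]); CR=np.array([.4523,-.1793,.010])
def plan(wps,mm=25,rad=.1,start=None):
    """wps: list of (pos,R,[mm]); prints rows from the measured pose"""
    s=state();p=s["tool_pos"];R=Ro.from_quat(s["tool_rot"])
    if start is not None:p,R=start[0],Ro.from_matrix(start[1])
    k=0
    for w in wps:
        q=np.array(w[0]);T=Ro.from_matrix(w[1]);st=w[2] if len(w)>2 else mm
        N=int(max(1,np.ceil(np.linalg.norm(q-p)*1000/st-1e-3),np.ceil((R.inv()*T).magnitude()/rad)))
        print("->",np.round(q,3),N,"rows")
        for i in range(N):
            m=N-i
            d=np.round(R.inv().apply((q-p)/m)*1000,0 if m>1 else 1); r=np.round((R.inv()*T).as_rotvec()/m,3)
            print(k,"t",d,"w",r);k+=1
            p=p+R.apply(d/1000);R=R*Ro.from_rotvec(r)
def where():
    s=state();print("t",round(s["clock"],2),"p",np.round(s["tool_pos"],4),"R",np.round(Ro.from_quat(s["tool_rot"]).as_matrix().tolist(),3).tolist(),"f",np.round(s["wrist_force"],1),"gap",round(s["finger_gap"],4),"gf",s["gripper_force"],"q",np.round(s["joint_pos"],2))
E
python3 - <<'E'
from h import *
plan([([.40,.36,.31],RG,36),(C+.1115*u,RG,28)])
E
```

```text
-> [0.4  0.36 0.31] 10 rows
0 t [-29. -17.  -9.] w [-0.055  0.011 -0.037]
1 t [-29. -18. -10.] w [-0.055  0.011 -0.037]
2 t [-28. -18. -12.] w [-0.055  0.011 -0.037]
3 t [-27. -19. -13.] w [-0.055  0.01  -0.037]
4 t [-26. -19. -14.] w [-0.055  0.011 -0.037]
5 t [-25. -19. -16.] w [-0.055  0.01  -0.037]
6 t [-24. -19. -17.] w [-0.055  0.011 -0.037]
7 t [-24. -19. -18.] w [-0.055  0.01  -0.037]
8 t [-23. -19. -19.] w [-0.056  0.011 -0.038]
9 t [-21.3 -19.4 -20.7] w [-0.055  0.01  -0.037]
-> [0.509 0.287 0.183] 7 rows
10 t [-14. -20.   9.] w [-0.  0. -0.]
11 t [-14. -20.   9.] w [-0.  0. -0.]
12 t [-14. -20.   9.] w [-0.  0. -0.]
13 t [-14. -20.   9.] w [-0.  0. -0.]
14 t [-14. -20.   9.] w [-0.  0. -0.]
15 t [-15. -20.   9.] w [-0.  0. -0.]
16 t [-14.1 -19.4   8.6] w [-0.  0. -0.]
```

Request:
jog_arm(targets=[{"tx":-29,"ty":-17,"tz":-9,"wx":-0.055,"wy":0.011,"wz":-0.037,"claw":0},{"tx":-29,"ty":-18,"tz":-10,"wx":-0.055,"wy":0.011,"wz":-0.037,"claw":0},{"tx":-28,"ty":-18,"tz":-12,"wx":-0.055,"wy":0.011,"wz":-0.037,"claw":0},{"tx":-27,"ty":-19,"tz":-13,"wx":-0.055,"wy":0.01,"wz":-0.037,"claw":0},{"tx":-26,"ty":-19,"tz":-14,"wx":-0.055,"wy":0.011,"wz":-0.037,"claw":0}])

```text
clock: 3.62
tool_pos: [0.2813, 0.4814, 0.2662]
tool_rot: [0.035, 0.989, 0.141, -0.008]
wrist_force: [0.3, 0.2, 0.1]
finger_gap: 0.0856
gripper_force: 0.0
```

Request:
jog_arm(targets=[{"tx":-25,"ty":-19,"tz":-16,"wx":-0.055,"wy":0.01,"wz":-0.037,"claw":0},{"tx":-24,"ty":-19,"tz":-17,"wx":-0.055,"wy":0.011,"wz":-0.037,"claw":0},{"tx":-24,"ty":-19,"tz":-18,"wx":-0.055,"wy":0.01,"wz":-0.037,"claw":0},{"tx":-23,"ty":-19,"tz":-19,"wx":-0.056,"wy":0.011,"wz":-0.038,"claw":0},{"tx":-21.3,"ty":-19.4,"tz":-20.7,"wx":-0.055,"wy":0.01,"wz":-0.037,"claw":0}])

```text
clock: 4.03
tool_pos: [0.4008, 0.3586, 0.3114]
tool_rot: [-0.059, 0.959, 0.277, -0.015]
wrist_force: [0.5, 0.3, -0.2]
finger_gap: 0.0853
gripper_force: 0.0
```

Request:
jog_arm(targets=[{"tx":-14,"ty":-20,"tz":9,"claw":0},{"tx":-14,"ty":-20,"tz":9,"claw":0},{"tx":-14,"ty":-20,"tz":9,"claw":0},{"tx":-14,"ty":-20,"tz":9,"claw":0}])

```text
invalid input
```

```bash
python3 - <<'E'
from h import *
where(); plan([(C+.1115*u,RG,28),(C+.0425*u,RG,20)])
E
```

```text
t 4.03 p [0.4008 0.3586 0.3114] R [[-0.993, -0.105, -0.061], [-0.121, 0.84, 0.529], [-0.004, 0.532, -0.846]] f [ 0.5  0.3 -0.2] gap 0.0853 gf 0.0 q [ 0.3  -0.06 -0.31  1.2   0.55  0.21]
-> [0.509 0.287 0.183] 7 rows
0 t [-14. -20.   9.] w [0. 0. 0.]
1 t [-14. -20.   9.] w [0.001 0.    0.001]
2 t [-14. -20.   9.] w [0.    0.001 0.   ]
3 t [-14. -20.   9.] w [0.001 0.    0.001]
4 t [-14. -20.   9.] w [0.    0.001 0.   ]
5 t [-14. -20.  10.] w [0.001 0.    0.001]
6 t [-14.1 -19.3   9.5] w [0.    0.001 0.   ]
-> [0.504 0.324 0.125] 4 rows
7 t [ 0.  0. 17.] w [ 0. -0.  0.]
8 t [ 0.  0. 17.] w [ 0. -0.  0.]
9 t [ 0.  0. 17.] w [ 0. -0.  0.]
10 t [ 0.  0. 18.] w [ 0. -0.  0.]
```

Request:
jog_arm(targets=[{"tx":-14,"ty":-20,"tz":9,"wx":0,"wy":0,"wz":0,"claw":0},{"tx":-14,"ty":-20,"tz":9,"wx":0,"wy":0,"wz":0,"claw":0},{"tx":-14,"ty":-20,"tz":9,"wx":0,"wy":0,"wz":0,"claw":0},{"tx":-14,"ty":-20,"tz":9,"wx":0,"wy":0,"wz":0,"claw":0}])

```text
clock: 4.37
tool_pos: [0.4626, 0.3171, 0.2366]
tool_rot: [-0.057, 0.96, 0.275, -0.016]
wrist_force: [1.1, -0.4, -0.2]
finger_gap: 0.0852
gripper_force: 0.0
```

Request:
jog_arm(targets=[{"tx":-14,"ty":-20,"tz":9,"wx":0,"wy":0,"wz":0,"claw":0},{"tx":-14,"ty":-20,"tz":10,"wx":0.003,"wy":0.003,"wz":0.002,"claw":0},{"tx":-14,"ty":-19,"tz":9.5,"wx":0,"wy":0,"wz":0,"claw":0},{"tx":0,"ty":0,"tz":0,"wx":0,"wy":0,"wz":0,"claw":0}])

```text
clock: 4.7
tool_pos: [0.508, 0.2864, 0.1777]
tool_rot: [-0.055, 0.96, 0.272, -0.02]
wrist_force: [-0.3, 0.5, -0.4]
finger_gap: 0.0855
gripper_force: 0.0
```

```bash
python3 - <<'E'
from h import *
where(); plan([(C+.0425*u,RG,20)])
for cam in("top","side"):
    c=vision.snapshot(cam); cv2.imwrite(f"pics/pg_{cam}.png",c["img"])
    print([(np.round(r["point"],4),round(r["confidence"],2)) for r in vision.pinpoint(cam,"box_center")])
a=cv2.imread("pics/pg_side.png")[110:230,140:280];b=cv2.imread("pics/pg_top.png")[160:250,120:260]
cv2.imwrite("pics/pg.png",np.hstack([cv2.resize(a,(420,360)),cv2.resize(b,(375,360))]))
E
```

```text
t 4.7 p [0.508  0.2864 0.1777] R [[-0.993, -0.095, -0.068], [-0.117, 0.846, 0.521], [0.008, 0.525, -0.851]] f [-0.3  0.5 -0.4] gap 0.0855 gf 0.0 q [ 0.12  0.2  -0.32  1.06  0.55  0.  ]
-> [0.504 0.324 0.125] 4 rows
0 t [-0.  1. 16.] w [-0.001 -0.001 -0.002]
1 t [-0.  1. 16.] w [-0.001 -0.001 -0.002]
2 t [-0.  1. 16.] w [-0.002 -0.002 -0.001]
3 t [-0.9  0.8 16.9] w [-0.001 -0.001 -0.002]
[(array([0.4993, 0.3451, 0.0907]), 0.69), (array([ 0.5417, -0.1814,  0.1525]), 0.19)]
[(array([0.5016, 0.3479, 0.0878]), 0.8), (array([0.4471, 0.1689, 0.0175]), 0.69)]
```

View pics/pg.png

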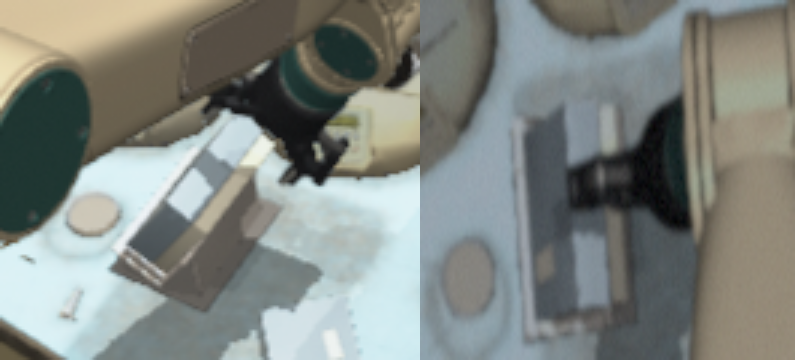

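The picture shows the open fingers straddling the box's top edge, centred near side crop (265,150) and top crop (590,185). I'll advance along the box.

Request:
jog_arm(targets=[{"tx":0,"ty":1,"tz":13,"wx":-0.001,"wy":-0.001,"wz":-0.002,"claw":0},{"tx":0,"ty":1,"tz":13,"wx":-0.001,"wy":-0.001,"wz":-0.002,"claw":0}])

```text
clock: 5.07
tool_pos: [0.5064, 0.3046, 0.1629]
tool_rot: [-0.059, 0.96, 0.275, -0.014]
wrist_force: [-0.9, -0.6, -0.0]
finger_gap: 0.0855
gripper_force: 0.0
```

Request:
jog_arm(targets=[{"tx":0,"ty":1,"tz":13,"wx":-0.002,"wy":-0.002,"wz":-0.001,"claw":0},{"tx":-0.5,"ty":0,"tz":13,"wx":-0.001,"wy":0,"wz":-0.001,"claw":0}])

```text
clock: 5.23
tool_pos: [0.504, 0.3195, 0.1407]
tool_rot: [-0.06, 0.959, 0.276, -0.014]
wrist_force: [0.2, -0.6, 0.9]
finger_gap: 0.0857
gripper_force: 0.0
```

Request:
jog_arm(targets=[{"tx":-0.5,"ty":0.8,"tz":13,"wx":0,"wy":0,"wz":-0.001,"claw":0},{"tx":0,"ty":0,"tz":0,"wx":0,"wy":0,"wz":0,"claw":0}])

```text
clock: 5.4
tool_pos: [0.5017, 0.3271, 0.128]
tool_rot: [-0.061, 0.959, 0.276, -0.016]
wrist_force: [0.1, -0.8, -0.4]
finger_gap: 0.0853
gripper_force: 0.0
```

```bash
python3 - <<'E'
from h import *
where(); plan([(C+.0425*u,RG,20)])
E
```

```text
t 5.4 p [0.5017 0.3271 0.128 ] R [[-0.992, -0.108, -0.065], [-0.126, 0.84, 0.527], [-0.002, 0.531, -0.847]] f [ 0.1 -0.8 -0.4] gap 0.0853 gf 0.0 q [ 0.19  0.25 -0.38  0.9   0.56  0.08]
-> [0.504 0.324 0.125] 1 rows
0 t [-2. -5.  1.] w [ 0.002 -0.001  0.006]
```

Request:
jog_arm(targets=[{"tx":-2,"ty":-5.5,"tz":1,"wx":0.002,"wy":0,"wz":0.005,"claw":0},{"tx":0,"ty":0,"tz":0,"wx":0,"wy":0,"wz":0,"claw":0.3},{"tx":0,"ty":0,"tz":0,"wx":0,"wy":0,"wz":0,"claw":0.3}], grip_force=20)

```text
clock: 5.65
tool_pos: [0.507, 0.3219, 0.1259]
tool_rot: [-0.057, 0.96, 0.275, -0.015]
wrist_force: [-0.7, 0.2, -0.2]
finger_gap: 0.0638
gripper_force: 0.0
```

Request:
jog_arm(targets=[{"tx":0,"ty":0,"tz":0,"wx":0,"wy":0,"wz":0,"claw":0.35},{"tx":0,"ty":0,"tz":0,"wx":0,"wy":0,"wz":0,"claw":0.38},{"tx":0,"ty":0,"tz":0,"wx":0,"wy":0,"wz":0,"claw":0.4}], grip_force=20)

```text
clock: 5.9
tool_pos: [0.507, 0.3223, 0.126]
tool_rot: [-0.057, 0.959, 0.276, -0.015]
wrist_force: [-0.9, -0.4, 3.9]
finger_gap: 0.0513
gripper_force: 6.1
```

```bash
python3 - <<'E'
from h import *
where(); plan([(C+.0425*u,RG,20)])
E
```

```text
t 5.9 p [0.507  0.3223 0.126 ] R [[-0.993, -0.102, -0.061], [-0.119, 0.841, 0.527], [-0.003, 0.531, -0.847]] f [-0.9 -0.4  3.9] gap 0.0513 gf 6.076812520623207 q [ 0.18  0.25 -0.38  0.9   0.56  0.08]
-> [0.504 0.324 0.125] 1 rows
0 t [2.6 0.6 2.1] w [0.001 0.003 0.   ]
```

Request:
jog_arm(targets=[{"tx":0,"ty":0,"tz":0,"wx":0,"wy":0,"wz":0,"claw":1},{"tx":0,"ty":0,"tz":0,"wx":0,"wy":0,"wz":0,"claw":1},{"tx":0,"ty":0,"tz":0,"wx":0,"wy":0,"wz":0,"claw":1},{"tx":0,"ty":0,"tz":-5,"wx":0,"wy":0,"wz":0,"claw":1},{"tx":0,"ty":0,"tz":-10,"wx":0,"wy":0,"wz":0,"claw":1}], grip_force=60)

```text
clock: 6.32
tool_pos: [0.5059, 0.3149, 0.1371]
tool_rot: [-0.058, 0.959, 0.276, -0.017]
wrist_force: [-0.8, 4.7, -1.6]
finger_gap: 0.0498
gripper_force: 62.8
```

```bash
python3 - <<'E'
from h import *
where()
E
```

```text
t 6.32 p [0.5059 0.3149 0.1371] R [[-0.993, -0.101, -0.065], [-0.12, 0.841, 0.528], [0.001, 0.532, -0.847]] f [-0.8  4.7 -1.6] gap 0.0498 gf 62.84208655357361 q [ 0.17  0.24 -0.37  0.94  0.56  0.06]
```

Request:
jog_arm(targets=[{"tx":0,"ty":0,"tz":-15,"wx":0,"wy":0,"wz":0,"claw":1},{"tx":0,"ty":0,"tz":-18,"wx":0,"wy":0,"wz":0,"claw":1},{"tx":0,"ty":0,"tz":-18,"wx":0,"wy":0,"wz":0,"claw":1},{"tx":0,"ty":0,"tz":-18,"wx":0,"wy":0,"wz":0,"claw":1},{"tx":0,"ty":0,"tz":-18,"wx":0,"wy":0,"wz":0,"claw":1}])

```text
clock: 6.73
tool_pos: [0.512, 0.2672, 0.2113]
tool_rot: [-0.057, 0.96, 0.274, -0.017]
wrist_force: [-0.1, -0.4, -2.3]
finger_gap: 0.0493
gripper_force: 63.1
```

```bash
python3 - <<'E'
from h import *
where()
p=state()["tool_pos"]
plan([(p+.035*u,RG,18),([.475,.12,.345],RU,30),([CR[0],CR[1],.345],RU,32)],rad=.08)
E
```

```text
t 6.73 p [0.512  0.2672 0.2113] R [[-0.993, -0.101, -0.063], [-0.119, 0.843, 0.524], [0.0, 0.528, -0.849]] f [-0.1 -0.4 -2.3] gap 0.0493 gf 63.14668536186218 q [ 0.08  0.17 -0.28  1.14  0.56 -0.04]
-> [0.514 0.249 0.241] 2 rows
0 t [ -0.  -0. -17.] w [-0.001  0.    -0.   ]
1 t [ -0.   -0.1 -18. ] w [-0.002  0.    -0.001]
-> [0.475 0.12  0.345] 8 rows
2 t [  7.  -6. -19.] w [ 0.07  -0.006  0.02 ]
3 t [  7.  -8. -19.] w [ 0.07  -0.006  0.021]
4 t [  6.  -9. -18.] w [ 0.07  -0.006  0.02 ]
5 t [  6. -10. -18.] w [ 0.07  -0.006  0.021]
6 t [  6. -12. -17.] w [ 0.069 -0.006  0.02 ]
7 t [  5. -13. -16.] w [ 0.07  -0.006  0.021]
8 t [  5. -14. -15.] w [ 0.069 -0.005  0.02 ]
9 t [  3.9 -15.3 -13.7] w [ 0.07  -0.006  0.021]
-> [ 0.452 -0.179  0.345] 10 rows
10 t [  1. -30.   0.] w [-0.  0. -0.]
11 t [  1. -30.   0.] w [-0.  0. -0.]
12 t [  1. -30.   0.] w [-0.  0. -0.]
13 t [  1. -30.   0.] w [-0.  0. -0.]
14 t [  1. -30.   0.] w [-0.  0. -0.]
15 t [  1. -30.   0.] w [-0.  0. -0.]
16 t [  1. -30.   0.] w [-0.  0. -0.]
17 t [  0. -30.   0.] w [-0.  0. -0.]
18 t [  1. -30.   0.] w [-0.  0. -0.]
19 t [  0.2 -30.    0.1] w [-0.  0. -0.]
```

Request:
jog_arm(targets=[{"tx":0,"ty":0,"tz":-17,"wx":-0.001,"wy":0,"wz":0,"claw":1},{"tx":0,"ty":0,"tz":-18,"wx":-0.001,"wy":0,"wz":0,"claw":1},{"tx":7,"ty":-6,"tz":-19,"wx":0.07,"wy":-0.006,"wz":0.02,"claw":1},{"tx":7,"ty":-8,"tz":-19,"wx":0.07,"wy":-0.006,"wz":0.021,"claw":1},{"tx":6,"ty":-9,"tz":-18,"wx":0.07,"wy":-0.006,"wz":0.02,"claw":1}])

```text
clock: 7.15
tool_pos: [0.499, 0.1994, 0.2798]
tool_rot: [-0.026, 0.985, 0.171, -0.01]
wrist_force: [-0.2, 0.8, -1.8]
finger_gap: 0.0495
gripper_force: 63.2
```

Request:
jog_arm(targets=[{"tx":6,"ty":-10,"tz":-18,"wx":0.07,"wy":-0.006,"wz":0.021,"claw":1},{"tx":6,"ty":-12,"tz":-17,"wx":0.069,"wy":-0.006,"wz":0.02,"claw":1},{"tx":5,"ty":-13,"tz":-16,"wx":0.07,"wy":-0.006,"wz":0.021,"claw":1},{"tx":5,"ty":-14,"tz":-15,"wx":0.069,"wy":-0.005,"wz":0.02,"claw":1},{"tx":4,"ty":-15,"tz":-14,"wx":0.07,"wy":-0.006,"wz":0.021,"claw":1}])

```text
clock: 7.57
tool_pos: [0.4744, 0.1198, 0.3459]
tool_rot: [0.025, 1.0, -0.002, 0.0]
wrist_force: [0.1, 0.3, -1.1]
finger_gap: 0.0501
gripper_force: 63.2
```

Request:
jog_arm(targets=[{"tx":0,"ty":0,"tz":0,"wx":0,"wy":0,"wz":0,"claw":1},{"tx":0,"ty":0,"tz":0,"wx":0,"wy":0,"wz":0,"claw":1}])

```text
clock: 7.73
tool_pos: [0.4754, 0.1217, 0.3455]
tool_rot: [0.024, 1.0, 0.001, 0.001]
wrist_force: [0.9, 0.1, -2.1]
finger_gap: 0.0497
gripper_force: 63.2
```

```bash
python3 - <<'E'
from h import *
np.set_printoptions(precision=4,suppress=True)
where()
s=state();p=s["tool_pos"];R=Ro.from_quat(s["tool_rot"])
for cam in("top","side"):
    c=vision.snapshot(cam); cv2.imwrite(f"pics/hold_{cam}.png",c["img"]);P=cloud(c)
    for r in vision.pinpoint(cam,"box_center")[:2]: print(cam,r["point"],round(r["confidence"],2),"tool:",R.inv().apply(r["point"]-p))
    Q=P.reshape(-1,3);Q=Q[(c["z_map"]>0).ravel()];q=R.inv().apply(Q-p)
    m=(abs(q[:,0])<.09)&(abs(q[:,1])<.034)&(q[:,2]>-.04)&(q[:,2]<.13);q=q[m]
    print(len(q),"x",np.percentile(q[:,0],[1,99]),"z",np.percentile(q[:,2],[1,99]),"y",np.percentile(q[:,1],[1,99]))
    for lo in(-.03,-.02,0,.03,.06,.09,.1,.11):
        k=(q[:,2]>lo)&(q[:,2]<lo+.01)
        if k.sum()>5:print("  z",lo,k.sum(),"x",np.percentile(q[k,0],[2,98]),"y",np.percentile(q[k,1],[2,98]))
    np.save(f"q_{cam}.npy",q)
plan([([CR[0],CR[1],.345],RU,32)])
E
```

```text
t 7.73 p [0.4754 0.1217 0.3455] R [[-0.999, 0.048, 0.002], [0.048, 0.999, 0.002], [-0.002, 0.002, -1.0]] f [ 0.9  0.1 -2.1] gap 0.0497 gf 63.193262815475464 q [ 0.12 -0.01 -0.09  1.48  0.    0.17]Traceback (most recent call last):
  File "<stdin>", line 10, in <module>
    return _quantile_unchecked(
        a, q, axis, out, overwrite_input, method, keepdims, weights)
    return _ureduce(a,
                    func=_quantile_ureduce_func,
    ...<5 lines>...
                    overwrite_input=overwrite_input,
                    method=method)
    r = func(a, **kwargs)
    result = _quantile(arr,
                       quantiles=q,
    ...<2 lines>...
                       out=out,
                       weights=wgt)
    slices_having_nans = np.isnan(arr[-1, ...])
                                  ~~~^^^^^^^^^
IndexError: index -1 is out of bounds for axis 0 with size 0
```

```bash
python3 - <<'E'
from h import *
np.set_printoptions(precision=4,suppress=True)
s=state();p=s["tool_pos"];R=Ro.from_quat(s["tool_rot"])
cam="side"
c=vision.snapshot(cam);P=cloud(c)
for r in vision.pinpoint(cam,"box_center")[:2]: print(cam,r["point"],round(r["confidence"],2),"tool:",R.inv().apply(r["point"]-p))
Q=P.reshape(-1,3);Q=Q[(c["z_map"]>0).ravel()];q=R.inv().apply(Q-p)
m=(abs(q[:,0])<.09)&(abs(q[:,1])<.034)&(q[:,2]>-.04)&(q[:,2]<.13);q=q[m]
print(len(q))
if len(q)>20:
  for lo in np.arange(-.04,.13,.01):
    k=(q[:,2]>lo)&(q[:,2]<lo+.01)
    if k.sum()>5:print("  z",round(lo,2),k.sum(),"x",np.percentile(q[k,0],[2,98]),"y",np.percentile(q[k,1],[2,98]))
U,V=px(c,p);print(U,V)
cr=c["img"][60:300,80:440];cv2.imwrite("pics/hold.png",cv2.resize(cr,None,fx=2,fy=2))
plan([([CR[0],CR[1],.345],RU,32)])
E
```

```text
side [0.4712, 0.1204, 0.2993] 0.69 tool: [ 0.0035 -0.0013  0.0446]
side [0.4471, 0.1698, 0.0184] 0.55 tool: [0.0297 0.0463 0.3256]
1999
  z -0.04 32 x [-0.011   0.0266] y [-0.0328  0.0307]
  z -0.03 476 x [-0.0207  0.0669] y [-0.0273  0.0263]
  z -0.02 179 x [-0.0577  0.0678] y [-0.0271  0.0239]
  z -0.01 103 x [-0.0585  0.0687] y [-0.0272  0.022 ]
  z 0.0 129 x [-0.0584  0.0682] y [-0.0273  0.0218]
  z 0.01 120 x [-0.0575  0.0695] y [-0.0264  0.0226]
  z 0.02 116 x [-0.0535  0.0682] y [-0.0266  0.0205]
  z 0.03 111 x [-0.0592  0.0689] y [-0.0265  0.0253]
  z 0.04 107 x [-0.0559  0.0685] y [-0.0265  0.0174]
  z 0.05 118 x [-0.0565  0.0687] y [-0.0267  0.0219]
  z 0.06 108 x [-0.0553  0.069 ] y [-0.026   0.0253]
  z 0.07 107 x [-0.0572  0.069 ] y [-0.0261  0.0216]
  z 0.08 107 x [-0.056   0.0696] y [-0.0267  0.023 ]
  z 0.09 112 x [-0.0592  0.0695] y [-0.0266  0.0241]
  z 0.1 69 x [-0.0575  0.0687] y [-0.0259  0.0252]
255.70227810859646 157.17526616706812
-> [ 0.452 -0.179  0.345] 10 rows
0 t [  1. -30.  -0.] w [ 0. -0. -0.]
1 t [  1. -30.  -0.] w [ 0. -0. -0.]
2 t [  1. -30.  -0.] w [ 0. -0. -0.]
3 t [  1. -30.  -0.] w [ 0. -0. -0.]
4 t [  1. -30.  -0.] w [ 0. -0. -0.]
5 t [  1. -30.  -0.] w [ 0. -0. -0.]
6 t [  0. -30.  -0.] w [ 0. -0. -0.]
7 t [  1. -30.  -1.] w [ 0.    -0.001 -0.   ]
8 t [  0. -31.  -0.] w [ 0.001 -0.    -0.001]
9 t [  0.6 -30.3  -0.8] w [ 0.    -0.001 -0.   ]
```

View pics/hold.png

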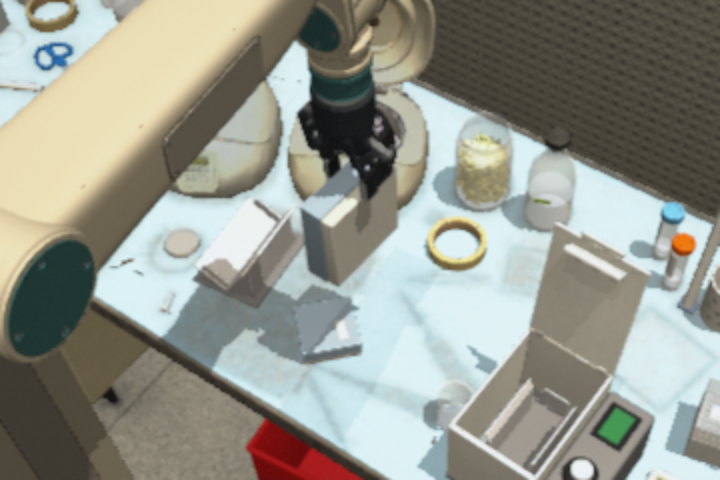

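The box is held upright and square in the fingers (crop 350,230), with the cradle empty at 530,420 in the crop. I'll carry it over the unit.

Request:
jog_arm(targets=[{"tx":0,"ty":-30,"tz":0,"wx":0,"wy":0,"wz":0,"claw":1},{"tx":1,"ty":-30,"tz":0,"wx":0,"wy":0,"wz":0,"claw":1},{"tx":0,"ty":-30,"tz":0,"wx":0,"wy":0,"wz":0,"claw":1},{"tx":1,"ty":-30,"tz":0,"wx":0,"wy":0,"wz":0,"claw":1},{"tx":0,"ty":-30,"tz":0,"wx":0,"wy":0,"wz":0,"claw":1}])

```text
clock: 8.35
tool_pos: [0.4651, -0.0295, 0.3439]
tool_rot: [0.024, 1.0, 0.001, -0.0]
wrist_force: [0.1, 1.5, -1.7]
finger_gap: 0.0498
gripper_force: 63.4
```

Request:
jog_arm(targets=[{"tx":0,"ty":-30,"tz":0,"wx":0,"wy":0,"wz":0,"claw":1},{"tx":1,"ty":-30,"tz":0,"wx":0,"wy":0,"wz":0,"claw":1},{"tx":0,"ty":-30,"tz":0,"wx":0,"wy":0,"wz":0,"claw":1},{"tx":1,"ty":-30,"tz":0,"wx":0,"wy":0,"wz":0,"claw":1},{"tx":0,"ty":-30,"tz":0,"wx":0,"wy":0,"wz":0,"claw":1}])

```text
clock: 8.77
tool_pos: [0.4557, -0.1794, 0.3437]
tool_rot: [0.025, 1.0, 0.001, -0.0]
wrist_force: [0.2, 0.8, -0.4]
finger_gap: 0.0493
gripper_force: 63.4
```

Request:
jog_arm(targets=[{"tx":0,"ty":0,"tz":0,"wx":0,"wy":0,"wz":0,"claw":1},{"tx":0,"ty":0,"tz":0,"wx":0,"wy":0,"wz":0,"claw":1}])

```text
clock: 8.93
tool_pos: [0.456, -0.1792, 0.3436]
tool_rot: [0.026, 1.0, 0.001, -0.0]
wrist_force: [0.2, -0.2, -1.0]
finger_gap: 0.0498
gripper_force: 63.5
```

```bash
python3 - <<'E'
from h import *
np.set_printoptions(precision=4,suppress=True)
where()
T=CR+.003*ux+.0005*uy
plan([([T[0],T[1],.275],RU,18)])
s=state();p=s["tool_pos"];R=Ro.from_quat(s["tool_rot"])
for cam in("side","top"):
    c=vision.snapshot(cam)
    for n_ in("box_center","cradle","lid_edge"):
        for r in vision.pinpoint(cam,n_)[:2]: print(cam,n_,np.round(r["point"],4),round(r["confidence"],2),R.inv().apply(r["point"]-p))
E
```

```text
t 8.93 p [ 0.456  -0.1792  0.3436] R [[-0.999, 0.053, -0.001], [0.053, 0.999, 0.003], [0.001, 0.003, -1.0]] f [ 0.2 -0.2 -1. ] gap 0.0498 gf 63.53609561920166 q [-0.51 -0.01 -0.1   1.48  0.   -0.46]
-> [ 0.455 -0.179  0.275] 4 rows
0 t [ 0.  0. 17.] w [ 0.001 -0.    -0.001]
1 t [ 0.  0. 17.] w [ 0.001 -0.    -0.001]
2 t [ 0.  0. 17.] w [ 0.    -0.    -0.001]
3 t [ 0.6  0.1 17.6] w [ 0.001 -0.001 -0.002]
side box_center [ 0.4515 -0.1808  0.0094] 0.75 [ 0.0041 -0.0028  0.3342]
side box_center [ 0.4514 -0.1803  0.3012] 0.71 [ 0.0045 -0.0014  0.0424]
side cradle [ 0.4517 -0.1807  0.0087] 0.77 [ 0.0039 -0.0026  0.3349]
side lid_edge [ 0.5753 -0.1842  0.3451] 0.91 [-0.1194  0.0013 -0.0016]
top box_center [0.4535 0.1724 0.0173] 0.76 [0.0207 0.3501 0.3273]
top box_center [ 0.4513 -0.1741  0.3008] 0.59 [0.0049 0.0047 0.0428]
top cradle [ 0.4537 -0.1797  0.0097] 0.94 [ 0.002  -0.0015  0.3339]
```

Request:
jog_arm(targets=[{"tx":0,"ty":-0.3,"tz":17,"wx":0.001,"wy":0,"wz":-0.001,"claw":1},{"tx":0,"ty":-0.3,"tz":17,"wx":0.001,"wy":0,"wz":-0.001,"claw":1},{"tx":0.3,"ty":0,"tz":17,"wx":0,"wy":0,"wz":-0.001,"claw":1},{"tx":0.3,"ty":0,"tz":17,"wx":0.001,"wy":-0.001,"wz":-0.002,"claw":1}])

```text
clock: 9.67
tool_pos: [0.4561, -0.1782, 0.2764]
tool_rot: [0.022, 1.0, -0.001, 0.001]
wrist_force: [0.4, -0.7, -2.0]
finger_gap: 0.0494
gripper_force: 63.6
```

Request:
jog_arm(targets=[{"tx":0,"ty":0,"tz":17,"wx":0,"wy":0,"wz":0,"claw":1},{"tx":0,"ty":0,"tz":17,"wx":0,"wy":0,"wz":0,"claw":1},{"tx":0,"ty":0,"tz":17,"wx":0,"wy":0,"wz":0,"claw":1},{"tx":0,"ty":0,"tz":14,"wx":0,"wy":0,"wz":0,"claw":1},{"tx":0,"ty":0,"tz":0,"wx":0,"wy":0,"wz":0,"claw":1}])

```text
clock: 10.08
tool_pos: [0.4539, -0.1772, 0.2088]
tool_rot: [0.022, 1.0, 0.0, -0.002]
wrist_force: [-0.2, -0.0, -1.7]
finger_gap: 0.0493
gripper_force: 63.5
```

```bash
python3 - <<'E'
from h import *
np.set_printoptions(precision=4,suppress=True)
where()
T=CR+.003*ux+.0005*uy
plan([([T[0],T[1],.14],RU,10)])
s=state();p=s["tool_pos"];R=Ro.from_quat(s["tool_rot"])
for cam in("side","top"):
    c=vision.snapshot(cam)
    for n_ in("box_center","cradle"):
        for r in vision.pinpoint(cam,n_)[:2]: print(cam,n_,np.round(r["point"],4),round(r["confidence"],2),R.inv().apply(r["point"]-p))
    cv2.imwrite(f"pics/low_{cam}.png",c["img"])
E
```

```text
t 10.08 p [ 0.4539 -0.1772  0.2088] R [[-0.999, 0.044, -0.003], [0.044, 0.999, 0.001], [0.003, 0.001, -1.0]] f [-0.2 -0.  -1.7] gap 0.0493 gf 63.5141122341156 q [-0.5   0.04 -0.33  1.2  -0.   -0.46]
-> [ 0.455 -0.179  0.14 ] 7 rows
0 t [-0. -0. 10.] w [ 0.    -0.     0.001]
1 t [-0. -0. 10.] w [ 0.    -0.001  0.001]
2 t [-0. -0. 10.] w [ 0. -0.  0.]
3 t [-0. -0. 10.] w [ 0.    -0.001  0.001]
4 t [-1. -1. 10.] w [ 0. -0.  0.]
5 t [-0. -0.  9.] w [ 0.    -0.001  0.001]
6 t [-0.7 -0.8  9.8] w [ 0.001 -0.     0.   ]
side box_center [ 0.4499 -0.1759  0.1626] 0.76 [0.0039 0.001  0.0462]
side box_center [0.4468 0.1689 0.0197] 0.61 [0.0215 0.3453 0.1894]
side cradle [ 0.4536 -0.1789  0.01  ] 0.74 [-0.0005 -0.0019  0.1988]
top box_center [ 0.4495 -0.1766  0.1694] 0.83 [0.0042 0.0003 0.0394]
top cradle [ 0.4542 -0.1788  0.0108] 0.86 [-0.0011 -0.0018  0.198 ]
top cradle [ 0.4564  0.4756 -0.0017] 0.69 [0.0252 0.6521 0.211 ]
```

Request:
jog_arm(targets=[{"tx":-2,"ty":-1.8,"tz":5,"wx":0,"wy":-0.002,"wz":0.003,"claw":1},{"tx":0,"ty":0,"tz":8,"wx":0,"wy":0,"wz":0,"claw":1},{"tx":0,"ty":0,"tz":0,"wx":0,"wy":0,"wz":0,"claw":1}])

```text
clock: 10.63
tool_pos: [0.4571, -0.1804, 0.1974]
tool_rot: [0.024, 1.0, -0.001, 0.001]
wrist_force: [-0.4, -0.2, -1.8]
finger_gap: 0.0496
gripper_force: 63.5
```

```bash
python3 - <<'E'
from h import *
where()
plan([([.456,-.179,.14],RU,10)])
E
```

```text
t 10.63 p [ 0.4571 -0.1804  0.1974] R [[-0.999, 0.048, 0.002], [0.048, 0.999, -0.001], [-0.002, -0.001, -1.0]] f [-0.4 -0.2 -1.8] gap 0.0496 gf 63.52380037307739 q [-0.51  0.05 -0.34  1.17 -0.   -0.46]
-> [ 0.456 -0.179  0.14 ] 6 rows
0 t [ 0.  0. 10.] w [-0.  0.  0.]
1 t [0. 0. 9.] w [-0.  0.  0.]
2 t [ 0.  0. 10.] w [-0.     0.001  0.   ]
3 t [0. 0. 9.] w [-0.  0.  0.]
4 t [ 1.  1. 10.] w [-0.001  0.001  0.   ]
5 t [0.3 0.4 9.4] w [-0.  0.  0.]
```

Request:
jog_arm(targets=[{"tx":0.6,"ty":0.7,"tz":8,"wx":0,"wy":0.001,"wz":0,"claw":1},{"tx":0,"ty":0,"tz":10,"wx":0,"wy":0,"wz":0,"claw":1},{"tx":0,"ty":0,"tz":0,"wx":0,"wy":0,"wz":0,"claw":1}])

```text
clock: 10.88
tool_pos: [0.4557, -0.1791, 0.1782]
tool_rot: [0.024, 1.0, -0.0, -0.001]
wrist_force: [-1.0, 0.2, -2.0]
finger_gap: 0.0498
gripper_force: 63.5
```

Request:
jog_arm(targets=[{"tx":0,"ty":0,"tz":9,"wx":0,"wy":0,"wz":0,"claw":1},{"tx":0,"ty":0,"tz":9,"wx":0,"wy":0,"wz":0,"claw":1},{"tx":0,"ty":0,"tz":0,"wx":0,"wy":0,"wz":0,"claw":1}])

```text
clock: 11.13
tool_pos: [0.456, -0.1793, 0.1605]
tool_rot: [0.024, 1.0, -0.0, -0.0]
wrist_force: [-0.5, 0.4, -2.7]
finger_gap: 0.0492
gripper_force: 63.5
```

```bash
python3 - <<'E'
from h import *
where()
plan([([.456,-.179,.14],RU,10)])
E
```

```text
t 11.13 p [ 0.456  -0.1793  0.1605] R [[-0.999, 0.047, -0.0], [0.047, 0.999, -0.0], [0.0, -0.0, -1.0]] f [-0.5  0.4 -2.7] gap 0.0492 gf 63.51722002029419 q [-0.51  0.08 -0.4   1.1  -0.   -0.46]
-> [ 0.456 -0.179  0.14 ] 3 rows
0 t [0. 0. 7.] w [-0. -0.  0.]
1 t [0. 0. 7.] w [-0. -0.  0.]
2 t [0.  0.3 6.5] w [-0.    -0.     0.001]
```

No contact forces so far; the box is inside the cradle sides.

Request:
jog_arm(targets=[{"tx":0,"ty":0,"tz":8,"wx":0,"wy":0,"wz":0,"claw":1},{"tx":0,"ty":0,"tz":8,"wx":0,"wy":0,"wz":0,"claw":1},{"tx":0,"ty":0,"tz":0,"wx":0,"wy":0,"wz":0,"claw":1}])

```text
clock: 11.38
tool_pos: [0.4564, -0.1795, 0.145]
tool_rot: [0.024, 1.0, -0.0, 0.0]
wrist_force: [-0.5, 0.2, -1.5]
finger_gap: 0.0493
gripper_force: 63.5
```

Request:
jog_arm(targets=[{"tx":0,"ty":0,"tz":6,"wx":0,"wy":0,"wz":0,"claw":1},{"tx":0,"ty":0,"tz":6,"wx":0,"wy":0,"wz":0,"claw":1},{"tx":0,"ty":0,"tz":0,"wx":0,"wy":0,"wz":0,"claw":1}])

```text
clock: 11.63
tool_pos: [0.4568, -0.1798, 0.1336]
tool_rot: [0.024, 1.0, -0.001, 0.001]
wrist_force: [0.4, -0.5, -2.3]
finger_gap: 0.0495
gripper_force: 63.5
```

Request:
jog_arm(targets=[{"tx":0,"ty":0,"tz":4,"wx":0,"wy":0,"wz":0,"claw":1},{"tx":0,"ty":0,"tz":3,"wx":0,"wy":0,"wz":0,"claw":1},{"tx":0,"ty":0,"tz":0,"wx":0,"wy":0,"wz":0,"claw":1}])

```text
clock: 11.88
tool_pos: [0.4572, -0.18, 0.1273]
tool_rot: [0.024, 1.0, -0.001, 0.001]
wrist_force: [0.5, 0.1, -2.5]
finger_gap: 0.0494
gripper_force: 63.6
```

Request:
jog_arm(targets=[{"tx":0.5,"ty":0.5,"tz":3,"wx":0,"wy":0,"wz":0,"claw":1},{"tx":0,"ty":0,"tz":2,"wx":0,"wy":0,"wz":0,"claw":1},{"tx":0,"ty":0,"tz":0,"wx":0,"wy":0,"wz":0,"claw":1}])

```text
clock: 12.13
tool_pos: [0.457, -0.1796, 0.1226]
tool_rot: [0.024, 1.0, -0.001, 0.001]
wrist_force: [-0.1, 0.3, -1.3]
finger_gap: 0.049
gripper_force: 63.6
```

Request:
jog_arm(targets=[{"tx":0,"ty":0,"tz":2,"wx":0,"wy":0,"wz":0,"claw":1},{"tx":0,"ty":0,"tz":0,"wx":0,"wy":0,"wz":0,"claw":1}])

```text
clock: 12.3
tool_pos: [0.458, -0.1798, 0.122]
tool_rot: [0.024, 1.0, -0.001, 0.002]
wrist_force: [-0.8, 0.9, 4.3]
finger_gap: 0.0497
gripper_force: 64.1
```

Request:
jog_arm(targets=[{"tx":0,"ty":0,"tz":0,"wx":0,"wy":0,"wz":0,"claw":0.32},{"tx":0,"ty":0,"tz":0,"wx":0,"wy":0,"wz":0,"claw":0.28},{"tx":0,"ty":0,"tz":0,"wx":0,"wy":0,"wz":0,"claw":0.25},{"tx":0,"ty":0,"tz":0,"wx":0,"wy":0,"wz":0,"claw":0.25}], grip_force=20)

```text
clock: 12.63
tool_pos: [0.4571, -0.1797, 0.1208]
tool_rot: [0.024, 1.0, -0.001, 0.001]
wrist_force: [-1.1, 0.2, 0.5]
finger_gap: 0.0642
gripper_force: 0.0
```

Request:
jog_arm(targets=[{"tx":0,"ty":0,"tz":-8,"wx":0,"wy":0,"wz":0,"claw":0.25},{"tx":0,"ty":0,"tz":-10,"wx":0,"wy":0,"wz":0,"claw":0.25},{"tx":0,"ty":0,"tz":0,"wx":0,"wy":0,"wz":0,"claw":0.25}])

```text
clock: 12.88
tool_pos: [0.4587, -0.1805, 0.1414]
tool_rot: [0.024, 1.0, -0.002, 0.003]
wrist_force: [-0.1, -1.0, 0.0]
finger_gap: 0.064
gripper_force: 0.0
```

```bash
python3 - <<'E'
from h import *
where()
for cam in("side","top"):
    c=vision.snapshot(cam)
    for n_ in("box_center",):
        for r in vision.pinpoint(cam,n_)[:2]: print(cam,n_,np.round(r["point"],4),round(r["confidence"],2))
E
```

```text
t 12.88 p [ 0.4587 -0.1805  0.1414] R [[-0.999, 0.047, 0.006], [0.047, 0.999, -0.004], [-0.007, -0.004, -1.0]] f [-0.1 -1.   0. ] gap 0.064 gf 0.0 q [-0.51  0.1  -0.42  1.05 -0.   -0.46]
side box_center [0.4453 0.1705 0.0194] 0.89
side box_center [ 0.5402 -0.1839  0.1527] 0.73
top box_center [ 0.4535 -0.1772  0.0783] 0.84
top box_center [0.4494 0.1723 0.0155] 0.64
```

```bash
python3 - <<'E'
from h import *
for cam in("top","side"):
    P=np.load(f"{cam}.npz")["P"].reshape(-1,3)
    k=(P[:,0]>.585)&(P[:,0]<.74)&(P[:,1]>-.28)&(P[:,1]<-.09);print(cam,k.sum(),P[k,2].max() if k.sum() else None)
p=state()["tool_pos"]
plan([(p+[0,0,.05],RU,18),([.458,-.18,.45],RU,35),([.640,-.186,.45],RU,30),([.640,-.186,.335],RU,24)])
E
```

```text
top 2973 0.014093514005740864
side 823 0.013441365949767279
-> [ 0.457 -0.18   0.189] 3 rows
0 t [ -0.  -0. -17.] w [-0.001  0.001  0.   ]
1 t [ -0.  -0. -16.] w [-0.001  0.001  0.   ]
2 t [ -0.1  -0.1 -17. ] w [-0.     0.001  0.001]
-> [ 0.458 -0.18   0.45 ] 8 rows
3 t [ -0.  -0. -33.] w [-0.  0. -0.]
4 t [ -0.  -0. -33.] w [-0.  0. -0.]
5 t [ -0.  -0. -32.] w [-0.  0. -0.]
6 t [ -0.  -0. -33.] w [-0.  0. -0.]
7 t [ -0.  -0. -32.] w [-0.  0. -0.]
8 t [ -0.  -0. -33.] w [-0.  0. -0.]
9 t [ -0.  -0. -32.] w [-0.  0. -0.]
10 t [ -1.   -0.3 -32.9] w [-0.  0. -0.]
-> [ 0.64  -0.186  0.45 ] 7 rows
11 t [-26.   0.   0.] w [-0.  0. -0.]
12 t [-26.   0.   0.] w [-0.  0. -0.]
13 t [-26.   1.   0.] w [-0.  0. -0.]
14 t [-26.   0.   0.] w [-0.  0. -0.]
15 t [-26.   1.   0.] w [-0.  0. -0.]
16 t [-26.   0.   0.] w [-0.  0. -0.]
17 t [-26.    0.8   0.1] w [-0.  0. -0.]
-> [ 0.64  -0.186  0.335] 5 rows
18 t [ 0.  0. 23.] w [-0.  0. -0.]
19 t [ 0.  0. 23.] w [-0.  0. -0.]
20 t [ 0.  0. 23.] w [-0.  0. -0.]
21 t [ 0.  0. 23.] w [-0.  0. -0.]
22 t [ 0.  0. 23.] w [-0.  0. -0.]
```

Request:
jog_arm(targets=[{"tx":0,"ty":0,"tz":-17,"wx":-0.001,"wy":0.001,"wz":0,"claw":0.25},{"tx":0,"ty":0,"tz":-16,"wx":-0.001,"wy":0.001,"wz":0,"claw":0.25},{"tx":0,"ty":0,"tz":-17,"wx":0,"wy":0.001,"wz":0.001,"claw":0.25},{"tx":0,"ty":0,"tz":-33,"wx":0,"wy":0,"wz":0,"claw":0.25},{"tx":0,"ty":0,"tz":-33,"wx":0,"wy":0,"wz":0,"claw":0.25}])

```text
clock: 13.5
tool_pos: [0.4556, -0.1788, 0.2544]
tool_rot: [0.024, 1.0, 0.001, -0.002]
wrist_force: [0.5, -0.2, -0.0]
finger_gap: 0.0642
gripper_force: 0.0
```

Request:
jog_arm(targets=[{"tx":0,"ty":0,"tz":-32,"wx":0,"wy":0,"wz":0,"claw":0.25},{"tx":0,"ty":0,"tz":-33,"wx":0,"wy":0,"wz":0,"claw":1},{"tx":0,"ty":0,"tz":-32,"wx":0,"wy":0,"wz":0,"claw":1},{"tx":0,"ty":0,"tz":-33,"wx":0,"wy":0,"wz":0,"claw":1},{"tx":0,"ty":0,"tz":-32,"wx":0,"wy":0,"wz":0,"claw":1}])

```text
clock: 13.92
tool_pos: [0.4566, -0.1793, 0.4182]
tool_rot: [0.024, 1.0, 0.0, -0.0]
wrist_force: [0.4, -0.2, -0.3]
finger_gap: 0.0157
gripper_force: 0.0
```

Request:
jog_arm(targets=[{"tx":0,"ty":0,"tz":-33,"wx":0,"wy":0,"wz":0,"claw":1},{"tx":0,"ty":0,"tz":0,"wx":0,"wy":0,"wz":0,"claw":1},{"tx":-26,"ty":0,"tz":0,"wx":0,"wy":0,"wz":0,"claw":1},{"tx":-26,"ty":0,"tz":0,"wx":0,"wy":0,"wz":0,"claw":1}])

```text
clock: 14.25
tool_pos: [0.5092, -0.1823, 0.4513]
tool_rot: [0.025, 1.0, -0.001, 0.001]
wrist_force: [0.4, -0.2, 0.1]
finger_gap: 0.0002
gripper_force: 0.0
```

```bash
python3 - <<'E'
from h import *
where()
plan([([.640,-.186,.45],RU,30),([.640,-.186,.335],RU,24)])
c=vision.snapshot("side");cv2.imwrite("pics/placed.png",cv2.resize(c["img"][120:360,240:500],None,fx=2.3,fy=2.3))
for cam in("side","top"):
    c=vision.snapshot(cam)
    print(cam,[(np.round(r["point"],4),round(r["confidence"],2)) for r in vision.pinpoint(cam,"box_center")[:2]])
E
```

```text
t 14.25 p [ 0.5092 -0.1823  0.4513] R [[-0.999, 0.049, 0.003], [0.049, 0.999, -0.001], [-0.003, -0.001, -1.0]] f [ 0.4 -0.2  0.1] gap 0.0002 gf 0.0 q [-0.46  0.1   0.23  1.7  -0.   -0.41]
-> [ 0.64  -0.186  0.45 ] 5 rows
0 t [-26.   1.   0.] w [-0.     0.001 -0.   ]
1 t [-26.   0.   0.] w [-0.  0. -0.]
2 t [-26.   1.   1.] w [-0.     0.001 -0.   ]
3 t [-26.   0.   0.] w [-0.001  0.    -0.001]
4 t [-26.8   0.7   0.5] w [-0.     0.001 -0.   ]
-> [ 0.64  -0.186  0.335] 5 rows
5 t [-0.  0. 23.] w [-0. -0. -0.]
6 t [-0.  0. 23.] w [-0. -0. -0.]
7 t [-0.  0. 23.] w [-0. -0. -0.]
8 t [-0.  0. 23.] w [-0. -0. -0.]
9 t [-0.1  0.  23. ] w [-0. -0. -0.]
side [(array([ 0.4565, -0.1817,  0.0791]), 0.88), (array([0.4432, 0.1696, 0.0161]), 0.85)]
top [(array([0.4494, 0.1707, 0.0164]), 0.75), (array([ 0.4513, -0.18  ,  0.0803]), 0.56)]
```

View pics/placed.png

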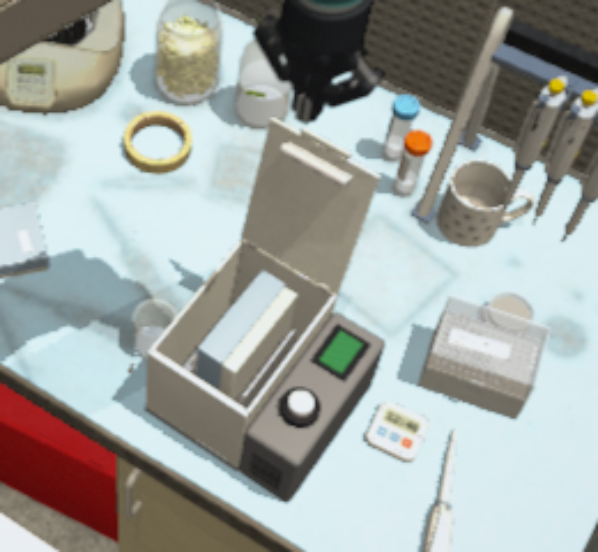

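The box stands upright in the cradle (crop 245,330), below the rim, and the gripper is empty above the lid. Next I'll go behind the lid.

Request:
jog_arm(targets=[{"tx":-26,"ty":1,"tz":0,"wx":0,"wy":0.001,"wz":0,"claw":1},{"tx":-26,"ty":0,"tz":0,"wx":0,"wy":0,"wz":0,"claw":1},{"tx":-26,"ty":1,"tz":1,"wx":0,"wy":0.001,"wz":0,"claw":1},{"tx":-26,"ty":0,"tz":0,"wx":0,"wy":0,"wz":0,"claw":1},{"tx":-27,"ty":0.7,"tz":0.5,"wx":0,"wy":0.001,"wz":0,"claw":1}])

```text
clock: 14.92
tool_pos: [0.6398, -0.1857, 0.4489]
tool_rot: [0.024, 1.0, -0.0, -0.001]
wrist_force: [0.6, 0.1, 0.2]
finger_gap: -0.0003
gripper_force: 0.0
```

Request:
jog_arm(targets=[{"tx":0,"ty":0,"tz":23,"wx":0,"wy":0,"wz":0,"claw":1},{"tx":0,"ty":0,"tz":23,"wx":0,"wy":0,"wz":0,"claw":1},{"tx":0,"ty":0,"tz":23,"wx":0,"wy":0,"wz":0,"claw":1},{"tx":0,"ty":0,"tz":23,"wx":0,"wy":0,"wz":0,"claw":1},{"tx":0,"ty":0,"tz":13,"wx":0,"wy":0,"wz":0,"claw":1}])

```text
clock: 15.33
tool_pos: [0.6376, -0.1853, 0.3403]
tool_rot: [0.024, 1.0, 0.001, -0.004]
wrist_force: [-0.2, 1.2, 0.5]
finger_gap: -0.0002
gripper_force: 0.0
```

```bash
cat >> h.py <<'E'
H=np.array([.5393,-.1835,.152])
def lidpose(th,r,d=0.,half=.011,tip=.025):
    """TCP so that the front lower finger corner sits at r on the outer face, d outside it"""
    e=-np.cos(th)*ux+np.sin(th)*ez; o=np.sin(th)*ux+np.cos(th)*ez
    return H+r*e+d*o+half*ux+tip*ez
E
python3 - <<'E'
from h import *
where()
print([np.round(lidpose(t,.172),3) for t in(1.735,1.5,1.2,.6,.1)])
plan([(lidpose(t,.172+.01*(1.7-t)/1.7,-.002),RU,17) for t in np.arange(1.6,.19,-.1)])
E
```

```text
t 15.33 p [ 0.6376 -0.1853  0.3403] R [[-0.999, 0.049, -0.007], [0.049, 0.999, 0.002], [0.007, 0.001, -1.0]] f [-0.2  1.2  0.5] gap -0.0002 gf 0.0 q [-0.38  0.32  0.28  1.54 -0.   -0.33]
[array([ 0.578, -0.185,  0.347]), array([ 0.538, -0.183,  0.349]), array([ 0.488, -0.181,  0.337]), array([ 0.408, -0.177,  0.274]), array([ 0.379, -0.176,  0.194])]
-> [ 0.553 -0.184  0.35 ] 5 rows
0 t [17. -1. -2.] w [ 0.    -0.001 -0.   ]
1 t [17. -0. -2.] w [ 0.    -0.002 -0.   ]
2 t [17. -1. -2.] w [ 0.    -0.001 -0.   ]
3 t [17. -0. -1.] w [ 0.001 -0.002 -0.   ]
4 t [16.3 -1.  -2. ] w [ 0.    -0.001 -0.001]
-> [ 0.536 -0.183  0.35 ] 2 rows
5 t [9. 0. 0.] w [ 0. -0.  0.]
6 t [8.3 0.  0. ] w [ 0. -0.  0.]
-> [ 0.519 -0.183  0.348] 2 rows
7 t [9. 0. 1.] w [ 0. -0.  0.]
8 t [8.2 0.  0.7] w [ 0. -0.  0.]
-> [ 0.502 -0.182  0.344] 2 rows
9 t [9. 0. 2.] w [ 0. -0.  0.]
10 t [8.1 0.1 1.5] w [ 0. -0.  0.]
-> [ 0.485 -0.181  0.339] 2 rows
11 t [ 8. -0.  3.] w [ 0. -0.  0.]
12 t [ 8.7 -0.   2.1] w [ 0. -0.  0.]
-> [ 0.469 -0.18   0.333] 2 rows
13 t [ 8. -0.  3.] w [ 0. -0.  0.]
14 t [ 8.1 -0.   3.8] w [ 0
[... 264 characters left out ...]
. -0.  6.] w [ 0. -0.  0.]
20 t [ 6.6 -0.   5.3] w [ 0. -0.  0.]
-> [ 0.413 -0.177  0.29 ] 2 rows
21 t [ 6. -0.  6.] w [ 0. -0.  0.]
22 t [ 6.4 -0.   6.8] w [ 0. -0.  0.]
-> [ 0.402 -0.177  0.276] 2 rows
23 t [ 6. -0.  7.] w [ 0. -0.  0.]
24 t [ 5.  -0.   6.9] w [ 0. -0.  0.]
-> [ 0.392 -0.176  0.261] 2 rows
25 t [ 5. -0.  8.] w [ 0. -0.  0.]
26 t [ 4.7 -0.   7. ] w [ 0. -0.  0.]
-> [ 0.384 -0.176  0.245] 2 rows
27 t [ 4. -0.  8.] w [ 0. -0.  0.]
28 t [ 4.2 -0.   8. ] w [ 0. -0.  0.]
-> [ 0.378 -0.176  0.228] 2 rows
29 t [ 3. -0.  8.] w [ 0. -0.  0.]
30 t [ 3.5 -0.   8.8] w [ 0. -0.  0.]
-> [ 0.373 -0.176  0.211] 2 rows
31 t [ 2. -0.  9.] w [ 0. -0.  0.]
32 t [ 2.8 -0.   8.4] w [ 0. -0.  0.]
```

Request:
jog_arm(targets=[{"tx":17,"ty":0,"tz":-2,"wx":0,"wy":-0.001,"wz":0,"claw":1},{"tx":17,"ty":0,"tz":-2,"wx":0,"wy":-0.002,"wz":0,"claw":1},{"tx":17,"ty":-1,"tz":-2,"wx":0,"wy":-0.001,"wz":0,"claw":1},{"tx":15,"ty":0,"tz":-1,"wx":0,"wy":-0.002,"wz":0,"claw":1},{"tx":12,"ty":0,"tz":0,"wx":0,"wy":-0.001,"wz":0,"claw":1}])

```text
clock: 15.75
tool_pos: [0.5596, -0.1828, 0.351]
tool_rot: [0.024, 1.0, -0.0, 0.002]
wrist_force: [-0.2, -0.3, 0.1]
finger_gap: 0.0001
gripper_force: 0.0
```

Request:
jog_arm(targets=[{"tx":12,"ty":0,"tz":0,"wx":0,"wy":0,"wz":0,"claw":1},{"tx":12,"ty":0,"tz":0,"wx":0,"wy":0,"wz":0,"claw":1},{"tx":9,"ty":0,"tz":1,"wx":0,"wy":0,"wz":0,"claw":1},{"tx":9,"ty":0,"tz":1,"wx":0,"wy":0,"wz":0,"claw":1}])

```text
clock: 16.08
tool_pos: [0.5185, -0.1808, 0.3483]
tool_rot: [0.024, 1.0, -0.0, 0.002]
wrist_force: [-0.5, -0.1, 1.0]
finger_gap: 0.0002
gripper_force: 0.0
```

```bash
python3 - <<'E'
from h import *
where()
for cam in("side","top"):
    c=vision.snapshot(cam)
    print([np.round(r["point"],3) for r in vision.pinpoint(cam,"lid_edge")[:2]])
plan([(lidpose(t,.172+.01*(1.7-t)/1.7,-.002),RU,17) for t in np.arange(1.2,.19,-.1)])
E
```

```text
t 16.08 p [ 0.5185 -0.1808  0.3483] R [[-0.999, 0.049, 0.004], [0.049, 0.999, -0.0], [-0.004, -0.0, -1.0]] f [-0.5 -0.1  1. ] gap 0.0002 gf 0.0 q [-0.45  0.1   0.02  1.49  0.   -0.41]
[array([ 0.574, -0.184,  0.348])]
[array([ 0.574, -0.182,  0.347])]
-> [ 0.485 -0.181  0.339] 3 rows
0 t [12. -1.  3.] w [-0.     0.002 -0.   ]
1 t [11. -0.  3.] w [-0.     0.001 -0.   ]
2 t [11.6 -0.6  2.7] w [-0.     0.002 -0.001]
-> [ 0.469 -0.18   0.333] 2 rows
3 t [8. 0. 3.] w [-0. -0.  0.]
4 t [8.1 0.  3.8] w [-0. -0.  0.]
-> [ 0.454 -0.179  0.324] 2 rows
5 t [8. 0. 4.] w [-0. -0.  0.]
6 t [7.5 0.  4.4] w [-0. -0.  0.]
-> [ 0.439 -0.179  0.314] 2 rows
7 t [7. 0. 5.] w [-0. -0.  0.]
8 t [7.5 0.  4.9] w [-0. -0.  0.]
-> [ 0.425 -0.178  0.303] 2 rows
9 t [7. 0. 6.] w [-0. -0.  0.]
10 t [6.6 0.  5.4] w [-0. -0.  0.]
-> [ 0.413 -0.177  0.29 ] 2 rows
11 t [6. 0. 6.] w [-0. -0.  0.]
12 t [6.4 0.1 6.8] w [-0. -0.  0.]
-> [ 0.402 -0.177  0.276] 2 rows
13 t [ 6. -0.  7.] w [-0. -0.  0.]
14 t [ 5.  -0.   6.9] w [-0. -0.  0.]
-> [ 0.392 -0.176  0.261] 2 rows
15 t [ 5. -0.  8.] w [-0. -0.  0.]
16 t [ 4.7 -0.   7.1] w [-0. -0.  0.]
-> [ 0.384 -0.176  0.245] 2 rows
17 t [ 4. -0.  8.] w [-0. -0.  0.]
18 t [ 4.1 -0.   7.9] w [-0. -0.  0.]
-> [ 0.378 -0.176  0.228] 2 rows
19 t [ 3. -0.  8.] w [-0. -0.  0.]
20 t [ 3.6 -0.   8.8] w [-0. -0.  0.]
-> [ 0.373 -0.176  0.211] 2 rows
21 t [ 2. -0.  9.] w [-0. -0.  0.]
22 t [ 2.8 -0.   8.4] w [-0. -0.  0.]
```

```bash
python3 - <<'E'
from h import *
c=vision.snapshot("side");cv2.imwrite("pics/lidmove.png",cv2.resize(c["img"][100:340,240:500],None,fx=2.3,fy=2.3))
P=cloud(c).reshape(-1,3);A=P[(P[:,0]>.4)&(P[:,0]<.62)&(P[:,1]>-.25)&(P[:,1]<-.21)&(P[:,2]>.2)&(P[:,2]<.33)]
for z in np.arange(.2,.33,.02):
    k=(A[:,2]>z)&(A[:,2]<z+.02);print(round(z,2),k.sum(),np.round(np.median(A[k],0),3) if k.sum() else "")
E
```

```text
0.2 79 [ 0.548 -0.23   0.21 ]
0.22 88 [ 0.55  -0.23   0.229]
0.24 91 [ 0.554 -0.231  0.25 ]
0.26 89 [ 0.558 -0.229  0.27 ]
0.28 91 [ 0.561 -0.23   0.29 ]
0.3 86 [ 0.564 -0.233  0.31 ]
0.32 36 [ 0.567 -0.235  0.327]
```

View pics/lidmove.png

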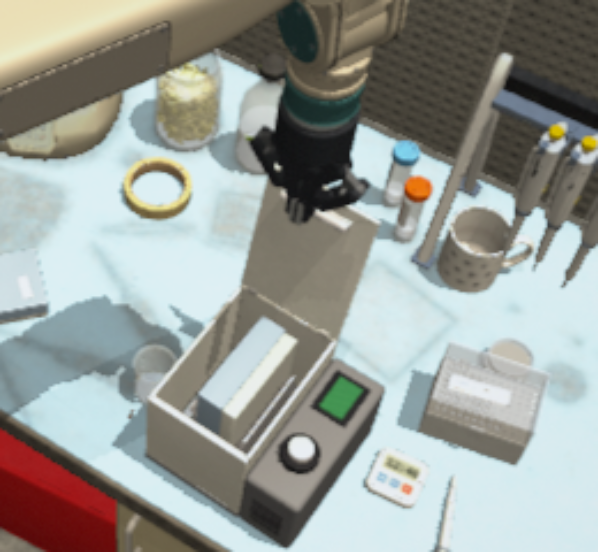

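The fingers (crop 298,215) are now in front of the lid, and the lid hasn't moved. I'll check the real fingertip height against the lid.

```bash
python3 - <<'E'
from h import *
np.set_printoptions(precision=4,suppress=True)
s=state();p=s["tool_pos"];R=Ro.from_quat(s["tool_rot"])
for cam in("side","top"):
    c=vision.snapshot(cam);P=cloud(c).reshape(-1,3)
    q=R.inv().apply(P-p);k=(abs(q[:,0])<.025)&(abs(q[:,1])<.07)&(q[:,2]>-.06)&(q[:,2]<.06);q=q[k]
    for z in np.arange(-.06,.06,.01):
        j=(q[:,2]>z)&(q[:,2]<z+.01)
        if j.sum():print(cam,round(z,2),j.sum(),"x",q[j,0].min(),q[j,0].max(),"y",q[j,1].min(),q[j,1].max())
    T=P[(P[:,0]>.53)&(P[:,0]<.62)&(P[:,1]>-.26)&(P[:,1]<-.11)&(P[:,2]>.33)&(P[:,2]<.4)]
    print(cam,"lid top",T.max(0) if len(T) else None, T.min(0) if len(T) else None)
E
```

```text
side -0.06 40 x -0.0016614534525668519 0.01263509121512775 y -0.02732711433713571 0.02609424832349704
side -0.05 28 x -0.0015923396650739728 0.012204916093301382 y -0.01288582673030693 0.013690226863306907
side -0.04 32 x -0.006955460927698117 0.011594795953606638 y -0.013019765244071549 0.013984522092193514
side -0.03 31 x -0.008555700943023667 0.011305389565821387 y -0.012492510755380302 0.01413448157983889
side -0.02 9 x 0.0026945388697934463 0.011056043753288045 y -0.006842022495656923 0.01097751585900263
side lid top [ 0.5821 -0.1207  0.3592] [ 0.5481 -0.2512  0.33  ]
top -0.06 1 x 0.010947536296628082 0.010947536296628082 y 0.02129469366817631 0.02129469366817631
top -0.05 1 x 0.005122031628771491 0.005122031628771491 y 0.011584122437608178 0.011584122437608178
top -0.04 1 x 0.004530695133525049 0.004530695133525049 y 0.01188743863128375 0.01188743863128375
top -0.03 6 x 0.005577867419575453 0.00983962769656639 y 0.003523403249706001 0.00921183592200916
top -0.02 1 x 0.006710559287394691 0.006710559287394691 y 0.004492301210532588 0.004492301210532588
top lid top [ 0.5799 -0.119   0.3577] [ 0.5525 -0.2082  0.3301]
```

```bash
python3 - <<'E'
from h import *
s=state();p=s["tool_pos"];R=Ro.from_quat(s["tool_rot"])
c=vision.snapshot("side")
for z in(-.03,-.012,0,.025):print(z,px(c,p+R.apply([0,0,z])))
i=c["img"][170:215,350:390];zz=c["z_map"][170:215,350:390]
u0,v0=[int(round(t)) for t in px(c,p)]
print(u0,v0)
for v in range(v0-16,v0+20,2):print(v,[int(x) for x in c["img"][v,u0-10:u0+12:2].mean(1)],np.round(c["z_map"][v,u0-10:u0+12:4],3))
E
```

```text
-0.03 (np.float64(370.703611938334), np.float64(189.9849126835638))
-0.012 (np.float64(369.8382475191072), np.float64(194.5349523082616))
0 (np.float64(369.2723845537381), np.float64(197.51022937925453))
0.025 (np.float64(368.12090637192506), np.float64(203.56463979620452))
369 198
182 [121, 119, 143, 20, 19, 25, 21, 21, 20, 20, 33] [1.366 1.335 1.24  1.223 1.212 1.239]
184 [121, 133, 211, 20, 21, 20, 19, 19, 21, 27, 30] [1.37  1.332 1.247 1.237 1.218 1.234]
186 [122, 118, 133, 41, 57, 68, 22, 19, 19, 23, 25] [1.377 1.361 1.257 1.242 1.234 1.238]
188 [119, 114, 107, 26, 80, 45, 41, 20, 20, 19, 20] [1.38  1.37  1.264 1.246 1.244 1.226]
190 [114, 113, 99, 35, 70, 58, 70, 19, 22, 90, 24] [1.381 1.37  1.266 1.259 1.252 1.232]
192 [112, 114, 113, 62, 63, 63, 63, 20, 21, 177, 218] [1.39  1.378 1.271 1.264 1.265 1.317]
194 [114, 114, 114, 97, 52, 78, 52, 21, 85, 110, 159] [1.384 1.378 1.278 1.272 1.276 1.319]
196 [114, 114, 114, 112, 83, 80, 71, 81, 117, 119, 116] [1.397 1.385 1.374 1.284 1.36  1.353]
198 [114, 113, 115, 116, 116, 110, 114, 117, 118, 119, 119] [1.399 1.39  1.381 1.376 1.366
[... 189 characters left out ...]
3 1.367 1.361]
204 [113, 114, 115, 117, 116, 116, 118, 117, 117, 118, 119] [1.41  1.397 1.395 1.383 1.374 1.365]
206 [115, 114, 115, 115, 115, 116, 118, 119, 117, 118, 118] [1.413 1.405 1.399 1.39  1.385 1.372]
208 [115, 116, 116, 116, 116, 116, 116, 119, 118, 119, 119] [1.422 1.412 1.405 1.388 1.38  1.375]
210 [116, 116, 115, 116, 116, 117, 117, 116, 117, 118, 119] [1.426 1.418 1.403 1.396 1.391 1.376]
212 [116, 116, 115, 117, 116, 117, 117, 118, 117, 118, 123] [1.432 1.415 1.411 1.399 1.39  1.385]
214 [117, 117, 116, 116, 118, 118, 118, 119, 118, 122, 128] [1.43  1.427 1.415 1.41  1.399 1.39 ]
216 [116, 117, 117, 117, 117, 118, 119, 118, 122, 128, 127] [1.435 1.424 1.422 1.41  1.406 1.394]
```

The fingertips actually end about 7 mm behind the TCP when shut (tip pixel row 196, against a predicted 203.6), so the tool passed over the lid without touching it. I'll plan with the measured tip and go back behind the lid.

```bash
sed -i 's/tip=.025/tip=-.007/' h.py; python3 - <<'E'
from h import *
where()
plan([([.519,-.182,.40],RU,20),([.630,-.186,.40],RU,28),([.630,-.186,.317],RU,21)]+[(lidpose(1.735,.17,.008),RU,13)])
E
```

```text
t 16.48 p [ 0.5202 -0.181   0.3479] R [[-0.999, 0.048, 0.004], [0.048, 0.999, -0.0], [-0.004, 0.0, -1.0]] f [-0.4 -0.5  0.1] gap -0.0003 gf 0.0 q [-0.45  0.1   0.03  1.49  0.   -0.4 ]
-> [ 0.519 -0.182  0.4  ] 3 rows
0 t [  0.  -0. -17.] w [ 0.     0.001 -0.   ]
1 t [  0.  -1. -18.] w [ 0.     0.001 -0.   ]
2 t [  1.   -0.1 -17.1] w [ 0.     0.002 -0.   ]
-> [ 0.63  -0.186  0.4  ] 4 rows
3 t [-28.   0.  -0.] w [ 0. -0. -0.]
4 t [-28.   0.  -0.] w [ 0. -0. -0.]
5 t [-28.   1.  -0.] w [ 0. -0. -0.]
6 t [-27.1   0.4  -0. ] w [ 0. -0. -0.]
-> [ 0.63  -0.186  0.317] 4 rows
7 t [ 0. -0. 21.] w [ 0. -0. -0.]
8 t [ 0. -0. 21.] w [ 0. -0. -0.]
9 t [ 0. -0. 20.] w [ 0. -0. -0.]
10 t [ 0. -0. 21.] w [ 0. -0. -0.]
-> [ 0.586 -0.186  0.311] 4 rows
11 t [11. -0.  1.] w [ 0. -0. -0.]
12 t [11. -1.  2.] w [ 0. -0. -0.]
13 t [11. -0.  1.] w [ 0. -0. -0.]
14 t [11.1 -0.9  1.6] w [ 0. -0. -0.]
```

Request:
jog_arm(targets=[{"tx":0,"ty":0,"tz":-17,"wx":0,"wy":0.001,"wz":0,"claw":1},{"tx":0,"ty":-1,"tz":-18,"wx":0,"wy":0.001,"wz":0,"claw":1},{"tx":0,"ty":0,"tz":-20,"wx":0,"wy":0.002,"wz":0,"claw":1},{"tx":-28,"ty":0,"tz":0,"wx":0,"wy":0,"wz":0,"claw":1},{"tx":-28,"ty":0,"tz":0,"wx":0,"wy":0,"wz":0,"claw":1}])

```text
clock: 16.9
tool_pos: [0.5766, -0.185, 0.4059]
tool_rot: [0.025, 1.0, -0.001, 0.002]
wrist_force: [0.6, 0.0, -0.5]
finger_gap: 0.0002
gripper_force: 0.0
```

Request:
jog_arm(targets=[{"tx":-28,"ty":1,"tz":0,"wx":0,"wy":0,"wz":0,"claw":1},{"tx":-27,"ty":0.4,"tz":0,"wx":0,"wy":0,"wz":0,"claw":1},{"tx":0,"ty":0,"tz":21,"wx":0,"wy":0,"wz":0,"claw":1},{"tx":0,"ty":0,"tz":21,"wx":0,"wy":0,"wz":0,"claw":1},{"tx":0,"ty":0,"tz":21,"wx":0,"wy":0,"wz":0,"claw":1}])

```text
clock: 17.32
tool_pos: [0.6319, -0.1859, 0.3388]
tool_rot: [0.024, 1.0, -0.0, 0.0]
wrist_force: [-0.1, -0.5, -0.1]
finger_gap: 0.0001
gripper_force: 0.0
```

Request:
jog_arm(targets=[{"tx":0,"ty":0,"tz":22,"wx":0,"wy":0,"wz":0,"claw":1},{"tx":11,"ty":0,"tz":1,"wx":0,"wy":0,"wz":0,"claw":1},{"tx":11,"ty":0,"tz":1,"wx":0,"wy":0,"wz":0,"claw":1},{"tx":11,"ty":0,"tz":1,"wx":0,"wy":0,"wz":0,"claw":1},{"tx":11,"ty":-1,"tz":0,"wx":0,"wy":0,"wz":0,"claw":1}])

```text
clock: 17.73
tool_pos: [0.5863, -0.1844, 0.3141]
tool_rot: [0.024, 1.0, 0.0, -0.0]
wrist_force: [0.3, -0.3, 0.4]
finger_gap: -0.0004
gripper_force: 0.6
```

```bash
python3 - <<'E'
from h import *
where()
plan([(lidpose(t,.172+.01*(1.7-t)/1.7,-.002),RU,17) for t in np.arange(1.6,.19,-.1)])
E
```

```text
t 17.73 p [ 0.5863 -0.1844  0.3141] R [[-0.999, 0.048, -0.001], [0.048, 0.999, 0.001], [0.001, 0.001, -1.0]] f [ 0.3 -0.3  0.4] gap -0.0004 gf 0.6169661198509857 q [-0.41  0.23  0.11  1.45  0.   -0.36]
-> [ 0.553 -0.184  0.318] 2 rows
0 t [16. -1. -2.] w [ 0. -0.  0.]
1 t [16.9 -0.3 -1.4] w [ 0.001 -0.001  0.   ]
-> [ 0.536 -0.183  0.318] 2 rows
2 t [ 9.  0. -0.] w [-0.  0.  0.]
3 t [ 8.3  0.  -0. ] w [-0.  0.  0.]
-> [ 0.519 -0.183  0.316] 2 rows
4 t [9. 0. 1.] w [-0.  0.  0.]
5 t [8.3 0.  0.7] w [-0.  0.  0.]
-> [ 0.502 -0.182  0.312] 2 rows
6 t [9. 0. 2.] w [-0.  0.  0.]
7 t [8.  0.  1.4] w [-0.  0.  0.]
-> [ 0.485 -0.181  0.307] 2 rows
8 t [8. 0. 3.] w [-0.  0.  0.]
9 t [8.7 0.  2.1] w [-0.  0.  0.]
-> [ 0.469 -0.18   0.301] 2 rows
10 t [8. 0. 3.] w [-0.  0.  0.]
11 t [8.2 0.  3.8] w [-0.  0.  0.]
-> [ 0.454 -0.179  0.292] 2 rows
12 t [8. 0. 4.] w [-0.  0.  0.]
13 t [7.4 0.  4.5] w [-0.  0.  0.]
-> [ 0.439 -0.179  0.282] 2 rows
14 t [7. 0. 5.] w [-0.  0.  0.]
15 t [7.6 0.  4.9] w [-0.  0.  0.]
-> [ 0.425 -0.178  0.271] 2 rows
16 t [7. 0. 6.] w [-0.  0.  0.]
17 t [6.5 0.  5.4] w [-0.  0.  0.]
-> [ 0.413 -0.177  0.258] 2 rows
18 t [6. 0. 6.] w [-0.  0.  0.]
19 t [6.4 0.1 6.7] w [-0.  0.  0.]
-> [ 0.402 -0.177  0.244] 2 rows
20 t [ 6. -0.  7.] w [-0.  0.  0.]
21 t [ 5.1 -0.   6.9] w [-0.  0.  0.]
-> [ 0.392 -0.176  0.229] 2 rows
22 t [ 5. -0.  8.] w [-0.  0.  0.]
23 t [ 4.6 -0.   7.1] w [-0.  0.  0.]
-> [ 0.384 -0.176  0.213] 2 rows
24 t [ 4. -0.  8.] w [-0.  0.  0.]
25 t [ 4.2 -0.   8. ] w [-0.  0.  0.]
-> [ 0.378 -0.176  0.196] 2 rows
26 t [ 3. -0.  8.] w [-0.  0.  0.]
27 t [ 3.5 -0.   8.7] w [-0.  0.  0.]
-> [ 0.373 -0.176  0.179] 2 rows
28 t [ 2. -0.  9.] w [-0.  0.  0.]
29 t [ 2.9 -0.   8.4] w [-0.  0.  0.]
```

Request:
jog_arm(targets=[{"tx":12,"ty":0,"tz":-2,"wx":0,"wy":0,"wz":0,"claw":1},{"tx":12,"ty":0,"tz":-1,"wx":0,"wy":0,"wz":0,"claw":1},{"tx":9,"ty":0,"tz":0,"wx":0,"wy":0,"wz":0,"claw":1},{"tx":9,"ty":0,"tz":0,"wx":0,"wy":0,"wz":0,"claw":1},{"tx":8,"ty":0,"tz":0,"wx":0,"wy":0,"wz":0,"claw":1}])

```text
clock: 18.15
tool_pos: [0.5357, -0.1823, 0.3184]
tool_rot: [0.024, 1.0, -0.0, 0.0]
wrist_force: [0.5, 0.5, -1.2]
finger_gap: -0.0004
gripper_force: 0.5
```

```bash
python3 - <<'E'
from h import *
where()
for cam in("side","top"):
    c=vision.snapshot(cam)
    print([np.round(r["point"],3) for r in vision.pinpoint(cam,"lid_edge")[:2]])
plan([(lidpose(t,.172+.01*(1.7-t)/1.7,-.002),RU,17) for t in np.arange(1.4,.19,-.1)])
E
```

```text
t 18.15 p [ 0.5357 -0.1823  0.3184] R [[-0.999, 0.048, 0.001], [0.048, 0.999, -0.0], [-0.001, -0.0, -1.0]] f [ 0.5  0.5 -1.2] gap -0.0004 gf 0.5209049885161221 q [-0.44  0.14  0.    1.44 -0.   -0.39]
[array([ 0.521, -0.183,  0.349]), array([ 0.453, -0.182,  0.007])]
[array([ 0.519, -0.182,  0.35 ])]
-> [ 0.519 -0.183  0.316] 2 rows
0 t [ 9. -0.  1.] w [-0.  0. -0.]
1 t [ 8.4 -1.   1.3] w [-0.     0.    -0.001]
-> [ 0.502 -0.182  0.312] 2 rows
2 t [9. 0. 2.] w [-0.  0.  0.]
3 t [8.  0.  1.5] w [-0.  0.  0.]
-> [ 0.485 -0.181  0.307] 2 rows
4 t [8. 0. 3.] w [-0.  0.  0.]
5 t [8.7 0.  2.1] w [-0.  0.  0.]
-> [ 0.469 -0.18   0.301] 2 rows
6 t [8. 0. 3.] w [-0.  0.  0.]
7 t [8.2 0.  3.8] w [-0.  0.  0.]
-> [ 0.454 -0.179  0.292] 2 rows
8 t [8. 0. 4.] w [-0.  0.  0.]
9 t [7.4 0.1 4.4] w [-0.  0.  0.]
-> [ 0.439 -0.179  0.282] 2 rows
10 t [ 7. -0.  5.] w [-0.  0.  0.]
11 t [ 7.6 -0.   4.9] w [-0.  0.  0.]
-> [ 0.425 -0.178  0.271] 2 rows
12 t [ 7. -0.  6.] w [-0.  0.  0.]
13 t [ 6.5 -0.   5.4] w [-0.  0.  0.]
-> [ 0.413 -0.177  0.258] 2 rows
14 t [ 6. -0.  6.] w [-0.  0.  0.]
15 t [ 6.4 -0.   6.8] w [-0.  0.  0.]
-> [ 0.402 -0.177  0.244] 2 rows
16 t [ 6. -0.  7.] w [-0.  0.  0.]
17 t [ 5.1 -0.   6.9] w [-0.  0.  0.]
-> [ 0.392 -0.176  0.229] 2 rows
18 t [ 5. -0.  8.] w [-0.  0.  0.]
19 t [ 4.7 -0.   7. ] w [-0.  0.  0.]
-> [ 0.384 -0.176  0.213] 2 rows
20 t [ 4. -0.  8.] w [-0.  0.  0.]
21 t [ 4.1 -0.   8. ] w [-0.  0.  0.]
-> [ 0.378 -0.176  0.196] 2 rows
22 t [3. 0. 8.] w [-0.  0.  0.]
23 t [3.6 0.  8.8] w [-0.  0.  0.]
-> [ 0.373 -0.176  0.179] 2 rows
24 t [2. 0. 9.] w [-0.  0.  0.]
25 t [2.8 0.  8.3] w [-0.  0.  0.]
```

The lid is now swinging (edge x 0.574 → 0.520). I'll continue along the arc.

Request:
jog_arm(targets=[{"tx":9,"ty":0,"tz":1,"wx":0,"wy":0,"wz":0,"claw":1},{"tx":8.4,"ty":-0.5,"tz":1.3,"wx":0,"wy":0,"wz":0,"claw":1},{"tx":9,"ty":0,"tz":2,"wx":0,"wy":0,"wz":0,"claw":1},{"tx":8,"ty":0,"tz":1.5,"wx":0,"wy":0,"wz":0,"claw":1},{"tx":8,"ty":0,"tz":3,"wx":0,"wy":0,"wz":0,"claw":1}])

```text
clock: 18.77
tool_pos: [0.4932, -0.1807, 0.3093]
tool_rot: [0.024, 1.0, -0.0, 0.0]
wrist_force: [1.3, -0.2, 0.7]
finger_gap: 0.0002
gripper_force: 0.4
```

Request:
jog_arm(targets=[{"tx":8.7,"ty":0,"tz":2,"wx":0,"wy":0,"wz":0,"claw":1},{"tx":8,"ty":0,"tz":3,"wx":0,"wy":0,"wz":0,"claw":1},{"tx":8.2,"ty":0,"tz":3.8,"wx":0,"wy":0,"wz":0,"claw":1},{"tx":8,"ty":0,"tz":4,"wx":0,"wy":0,"wz":0,"claw":1},{"tx":7.4,"ty":0,"tz":4.4,"wx":0,"wy":0,"wz":0,"claw":1}])

```text
clock: 19.18
tool_pos: [0.4529, -0.1788, 0.2917]
tool_rot: [0.024, 1.0, -0.0, -0.0]
wrist_force: [0.6, 0.3, 0.3]
finger_gap: 0.0
gripper_force: 0.3
```

```bash
python3 - <<'E'
from h import *
where()
for cam in("side","top"):
    c=vision.snapshot(cam)
    print([np.round(r["point"],3) for r in vision.pinpoint(cam,"lid_edge")[:2]])
plan([(lidpose(t,.172+.01*(1.7-t)/1.7,-.002),RU,17) for t in np.arange(.9,.19,-.1)])
E
```

```text
t 19.18 p [ 0.4529 -0.1788  0.2917] R [[-0.999, 0.048, -0.0], [0.048, 0.999, -0.0], [0.0, -0.0, -1.0]] f [0.6 0.3 0.3] gap 0.0 gf 0.2966530993580818 q [-0.51 -0.   -0.2   1.37 -0.   -0.46]
[array([ 0.432, -0.18 ,  0.32 ])]
[array([ 0.434, -0.177,  0.319]), array([ 0.452, -0.176,  0.   ])]
-> [ 0.439 -0.179  0.282] 2 rows
0 t [ 7. -0.  5.] w [ 0. -0. -0.]
1 t [ 7.4 -0.6  4.7] w [ 0.    -0.    -0.001]
-> [ 0.425 -0.178  0.271] 2 rows
2 t [ 7. -0.  6.] w [ 0. -0.  0.]
3 t [ 6.5 -0.   5.4] w [ 0. -0.  0.]
-> [ 0.413 -0.177  0.258] 2 rows
4 t [ 6. -0.  6.] w [ 0. -0.  0.]
5 t [ 6.4 -0.   6.7] w [ 0. -0.  0.]
-> [ 0.402 -0.177  0.244] 2 rows
6 t [ 6. -0.  7.] w [ 0. -0.  0.]
7 t [ 5.1 -0.   7. ] w [ 0. -0.  0.]
-> [ 0.392 -0.176  0.229] 2 rows
8 t [5. 0. 8.] w [ 0. -0.  0.]
9 t [4.7 0.  7. ] w [ 0. -0.  0.]
-> [ 0.384 -0.176  0.213] 2 rows
10 t [4. 0. 8.] w [ 0. -0.  0.]
11 t [4.1 0.  8. ] w [ 0. -0.  0.]
-> [ 0.378 -0.176  0.196] 2 rows
12 t [3. 0. 8.] w [ 0. -0.  0.]
13 t [3.5 0.  8.7] w [ 0. -0.  0.]
-> [ 0.373 -0.176  0.179] 2 rows
14 t [2. 0. 9.] w [ 0. -0.  0.]
15 t [2.9 0.  8.4] w [ 0. -0.  0.]
```

Request:
jog_arm(targets=[{"tx":7,"ty":0,"tz":5,"wx":0,"wy":0,"wz":0,"claw":1},{"tx":7.4,"ty":-0.3,"tz":4.7,"wx":0,"wy":0,"wz":0,"claw":1},{"tx":7,"ty":0,"tz":6,"wx":0,"wy":0,"wz":0,"claw":1},{"tx":6.5,"ty":0,"tz":5.4,"wx":0,"wy":0,"wz":0,"claw":1},{"tx":6,"ty":0,"tz":6,"wx":0,"wy":0,"wz":0,"claw":1}])

```text
clock: 19.8
tool_pos: [0.4191, -0.1773, 0.2643]
tool_rot: [0.024, 1.0, 0.0, -0.0]
wrist_force: [0.1, 0.2, 0.6]
finger_gap: 0.0002
gripper_force: 0.2
```

Request:
jog_arm(targets=[{"tx":6.4,"ty":0,"tz":6.7,"wx":0,"wy":0,"wz":0,"claw":1},{"tx":6,"ty":0,"tz":7,"wx":0,"wy":0,"wz":0,"claw":1},{"tx":5,"ty":0,"tz":7,"wx":0,"wy":0,"wz":0,"claw":1},{"tx":5,"ty":0,"tz":8,"wx":0,"wy":0,"wz":0,"claw":1},{"tx":5,"ty":0,"tz":7,"wx":0,"wy":0,"wz":0,"claw":1}])

```text
clock: 20.22
tool_pos: [0.3919, -0.176, 0.2283]
tool_rot: [0.024, 1.0, 0.0, -0.0]
wrist_force: [0.5, 0.2, 1.1]
finger_gap: -0.0003
gripper_force: 0.1
```

```bash
python3 - <<'E'
from h import *
where()
for cam in("side","top"):
    c=vision.snapshot(cam)
    print([np.round(r["point"],3) for r in vision.pinpoint(cam,"lid_edge")[:2]])
plan([(lidpose(t,r,-.002),RU,17) for t,r in((.4,.184),(.3,.188),(.2,.19),(.12,.192))])
E
```

```text
t 20.22 p [ 0.3919 -0.176   0.2283] R [[-0.999, 0.048, -0.0], [0.048, 0.999, 0.0], [0.0, 0.0, -1.0]] f [0.5 0.2 1.1] gap -0.0003 gf 0.13668066181708127 q [-0.57 -0.08 -0.41  1.24 -0.   -0.52]
[array([ 0.368, -0.172,  0.25 ])]
[array([ 0.368, -0.172,  0.245])]
-> [ 0.38  -0.176  0.215] 2 rows
0 t [ 6. -0.  7.] w [ 0. -0. -0.]
1 t [ 6.1 -0.4  7.2] w [ 0.    -0.    -0.001]
-> [ 0.37  -0.175  0.199] 2 rows
2 t [5. 0. 8.] w [ 0. -0.  0.]
3 t [5.  0.  8.2] w [ 0. -0.  0.]
-> [ 0.364 -0.175  0.181] 2 rows
4 t [3. 0. 9.] w [ 0. -0.  0.]
5 t [3.4 0.  8.8] w [ 0. -0.  0.]
-> [ 0.36  -0.175  0.166] 1 rows
6 t [ 4.2  0.  14.8] w [ 0. -0.  0.]
```

Request:
jog_arm(targets=[{"tx":6,"ty":0,"tz":7,"wx":0,"wy":0,"wz":0,"claw":1},{"tx":6,"ty":0,"tz":7,"wx":0,"wy":0,"wz":0,"claw":1},{"tx":5,"ty":0,"tz":8,"wx":0,"wy":0,"wz":0,"claw":1},{"tx":5,"ty":0,"tz":8,"wx":0,"wy":0,"wz":0,"claw":1},{"tx":3,"ty":0,"tz":9,"wx":0,"wy":0,"wz":0,"claw":1}])

```text
clock: 20.83
tool_pos: [0.3667, -0.1747, 0.1893]
tool_rot: [0.024, 1.0, 0.0, -0.0]
wrist_force: [0.8, -0.3, 0.4]
finger_gap: -0.0002
gripper_force: 0.1
```

Request:
jog_arm(targets=[{"tx":3,"ty":0,"tz":9,"wx":0,"wy":0,"wz":0,"claw":1},{"tx":2,"ty":0,"tz":8,"wx":0,"wy":0,"wz":0,"claw":1},{"tx":0,"ty":0,"tz":0,"wx":0,"wy":0,"wz":0,"claw":1}])

```text
clock: 21.08
tool_pos: [0.3608, -0.1737, 0.171]
tool_rot: [0.024, 1.0, 0.001, -0.002]
wrist_force: [-0.9, -0.1, -0.8]
finger_gap: 0.0
gripper_force: 0.0
```

```bash
python3 - <<'E'
from h import *
where()
for cam in("side","top"):
    c=vision.snapshot(cam)
    print([np.round(r["point"],3) for r in vision.pinpoint(cam,"lid_edge")[:2]])
E
```

```text
t 21.08 p [ 0.3608 -0.1737  0.171 ] R [[-0.999, 0.049, -0.003], [0.049, 0.999, 0.002], [0.004, 0.002, -1.0]] f [-0.9 -0.1 -0.8] gap 0.0 gf 0.0 q [-0.61 -0.09 -0.54  1.12 -0.   -0.56]
[array([ 0.346, -0.175,  0.184])]
[array([ 0.347, -0.175,  0.183])]
```

Request:
jog_arm(targets=[{"tx":0.5,"ty":-1,"tz":5,"wx":0,"wy":-0.002,"wz":0,"claw":1},{"tx":0,"ty":0,"tz":4,"wx":0,"wy":0,"wz":0,"claw":1},{"tx":0,"ty":0,"tz":0,"wx":0,"wy":0,"wz":0,"claw":1}])

```text
clock: 21.53
tool_pos: [0.3617, -0.1754, 0.1635]
tool_rot: [0.024, 1.0, 0.0, 0.001]
wrist_force: [-0.4, 0.5, 0.6]
finger_gap: -0.0001
gripper_force: 0.0
```

Request:
jog_arm(targets=[{"tx":0,"ty":0,"tz":3,"wx":0,"wy":0,"wz":0,"claw":1},{"tx":0,"ty":0,"tz":2,"wx":0,"wy":0,"wz":0,"claw":1},{"tx":0,"ty":0,"tz":0,"wx":0,"wy":0,"wz":0,"claw":1}])

```text
clock: 21.78
tool_pos: [0.3622, -0.1758, 0.1595]
tool_rot: [0.024, 1.0, -0.0, 0.001]
wrist_force: [-0.8, -1.2, 1.4]
finger_gap: -0.0002
gripper_force: 0.8
```

Request:
jog_arm(targets=[{"tx":0,"ty":0,"tz":2,"wx":0,"wy":0,"wz":0,"claw":1},{"tx":0,"ty":0,"tz":2,"wx":0,"wy":0,"wz":0,"claw":1},{"tx":0,"ty":0,"tz":0,"wx":0,"wy":0,"wz":0,"claw":1}])

```text
clock: 22.03
tool_pos: [0.3619, -0.1758, 0.156]
tool_rot: [0.024, 1.0, -0.0, 0.001]
wrist_force: [-2.5, 1.5, 6.8]
finger_gap: -0.0
gripper_force: 3.1
```

Request:
jog_arm(targets=[{"tx":0,"ty":0,"tz":2,"wx":0,"wy":0,"wz":0,"claw":1},{"tx":0,"ty":0,"tz":2,"wx":0,"wy":0,"wz":0,"claw":1},{"tx":0,"ty":0,"tz":0,"wx":0,"wy":0,"wz":0,"claw":1}])

```text
clock: 22.28
tool_pos: [0.3617, -0.1757, 0.1511]
tool_rot: [0.024, 1.0, -0.0, 0.001]
wrist_force: [-0.8, -0.6, 1.1]
finger_gap: 0.0003
gripper_force: 0.9
```

Request:
jog_arm(targets=[{"tx":0,"ty":0,"tz":2,"wx":0,"wy":0,"wz":0,"claw":1},{"tx":0,"ty":0,"tz":2,"wx":0,"wy":0,"wz":0,"claw":1},{"tx":0,"ty":0,"tz":0,"wx":0,"wy":0,"wz":0,"claw":1}])

```text
clock: 22.53
tool_pos: [0.362, -0.1754, 0.1466]
tool_rot: [0.024, 1.0, 0.0, 0.001]
wrist_force: [-0.7, 0.2, -0.3]
finger_gap: -0.0006
gripper_force: 0.0
```

```bash
python3 - <<'E'
from h import *
where()
for cam in("side","top"):
    c=vision.snapshot(cam)
    print([np.round(r["point"],3) for r in vision.pinpoint(cam,"lid_edge")[:2]])
where()
E
```

```text
t 22.53 p [ 0.362  -0.1754  0.1466] R [[-0.999, 0.048, 0.002], [0.048, 0.999, 0.001], [-0.002, 0.001, -1.0]] f [-0.7  0.2 -0.3] gap -0.0006 gf 0.0 q [-0.61 -0.07 -0.58  1.06  0.   -0.57]
[array([ 0.343, -0.172,  0.159])]
[array([ 0.344, -0.174,  0.16 ])]
t 22.73 p [ 0.3622 -0.1756  0.1471] R [[-0.999, 0.048, 0.002], [0.048, 0.999, 0.0], [-0.002, 0.0, -1.0]] f [ 0.3 -0.7 -0.3] gap -0.0001 gf 0.0 q [-0.61 -0.07 -0.58  1.06  0.   -0.57]
```

The force rose to 6.8 N and then collapsed, which is the snap. I'll press on to confirm the lid has bottomed.

Request:
jog_arm(targets=[{"tx":0,"ty":0,"tz":1.5,"wx":0,"wy":0,"wz":0,"claw":1},{"tx":0,"ty":0,"tz":0,"wx":0,"wy":0,"wz":0,"claw":1}])

```text
clock: 22.9
tool_pos: [0.3621, -0.1756, 0.1456]
tool_rot: [0.024, 1.0, 0.0, 0.001]
wrist_force: [-0.5, 0.3, 0.6]
finger_gap: 0.0003
gripper_force: 0.0
```

Request:
jog_arm(targets=[{"tx":0,"ty":0,"tz":1.5,"wx":0,"wy":0,"wz":0,"claw":1},{"tx":0,"ty":0,"tz":0,"wx":0,"wy":0,"wz":0,"claw":1}])

```text
clock: 23.07
tool_pos: [0.3623, -0.1758, 0.1446]
tool_rot: [0.024, 1.0, -0.0, 0.001]
wrist_force: [0.3, 0.3, 2.3]
finger_gap: -0.0002
gripper_force: 1.2
```

Request:
jog_arm(targets=[{"tx":0,"ty":0,"tz":1.5,"wx":0,"wy":0,"wz":0,"claw":1},{"tx":0,"ty":0,"tz":0,"wx":0,"wy":0,"wz":0,"claw":1}])

```text
clock: 23.23
tool_pos: [0.3623, -0.1758, 0.1444]
tool_rot: [0.024, 1.0, -0.0, 0.001]
wrist_force: [-3.9, 2.3, 12.3]
finger_gap: 0.0
gripper_force: 6.2
```

Request:
jog_arm(targets=[{"tx":0,"ty":0,"tz":1.5,"wx":0,"wy":0,"wz":0,"claw":1},{"tx":0,"ty":0,"tz":0,"wx":0,"wy":0,"wz":0,"claw":1}])

```text
clock: 23.4
tool_pos: [0.3624, -0.1759, 0.1442]
tool_rot: [0.024, 1.0, -0.0, 0.001]
wrist_force: [-6.5, 4.3, 22.0]
finger_gap: 0.0002
gripper_force: 10.8
```

Request:
jog_arm(targets=[{"tx":0,"ty":0,"tz":-6,"wx":0,"wy":0,"wz":0,"claw":1},{"tx":0,"ty":0,"tz":-20,"wx":0,"wy":0,"wz":0,"claw":1},{"tx":0,"ty":0,"tz":-28,"wx":0,"wy":0,"wz":0,"claw":1},{"tx":0,"ty":0,"tz":0,"wx":0,"wy":0,"wz":0,"claw":1}])

```text
clock: 23.73
tool_pos: [0.3649, -0.1776, 0.1998]
tool_rot: [0.024, 1.0, -0.002, 0.004]
wrist_force: [1.5, -0.1, 0.7]
finger_gap: 0.0002
gripper_force: 0.0
```

```bash
python3 - <<'E'
from h import *
where()
B=[]
for k in range(2):
  for cam in("side","top"):
    c=vision.snapshot(cam)
    e=vision.pinpoint(cam,"lid_edge")[:1];b=vision.pinpoint(cam,"start_top")[:1]
    print(cam,[np.round(r["point"],4) for r in e+b])
    P=cloud(c).reshape(-1,3)
    for x0,x1 in((.35,.37),(.40,.43),(.5,.53)):
        j=(P[:,0]>x0)&(P[:,0]<x1)&(P[:,1]>-.235)&(P[:,1]<-.12)&(P[:,2]>.12)&(P[:,2]<.19);print("  lid z",x0,j.sum(),np.round(np.median(P[j,2]),4))
    j=(np.hypot(P[:,0]-.4045,P[:,1]+.279)<.011)&(P[:,2]>.11)&(P[:,2]<.16);print("  btn z",j.sum(),np.median(P[j],0))
    j=(np.hypot(P[:,0]-.4045,P[:,1]+.279)<.03)&(P[:,2]>.127)&(P[:,2]<.145);print("  btn c",j.sum(),P[j].min(0),P[j].max(0))
plan([([.4045,-.279,.20],RU,28),([.4045,-.279,.14],RU,15)])
cv2.imwrite("pics/shut.png",cv2.resize(vision.snapshot("side")["img"][180:360,260:460],None,fx=3,fy=3))
E
```

```text
t 23.73 p [ 0.3649 -0.1776  0.1998] R [[-0.999, 0.048, 0.009], [0.048, 0.999, -0.005], [-0.009, -0.005, -1.0]] f [ 1.5 -0.1  0.7] gap 0.0002 gf 0.0 q [-0.61 -0.12 -0.5   1.18  0.   -0.57]
side [array([ 0.3443, -0.1736,  0.1586]), array([ 0.4043, -0.2803,  0.1363])]
  lid z 0.35 374 0.1568
  lid z 0.4 165 0.1585
  lid z 0.5 292 0.159
  btn z 53 [ 0.40437173 -0.27915999  0.13768395]
  btn c 196 [ 0.3800627  -0.30074586  0.12708098] [ 0.42497715 -0.25690937  0.14325672]
top [array([ 0.3454, -0.1755,  0.1584])]
  lid z 0.35 57 0.156
  lid z 0.4 541 0.1578
  lid z 0.5 548 0.1573
  btn z 20 [ 0.41034317 -0.27923762  0.13701055]
  btn c 62 [ 0.40647497 -0.29689113  0.1272162 ] [ 0.42442697 -0.26111858  0.14189373]
side [array([ 0.3446, -0.1758,  0.1568]), array([ 0.4028, -0.2829,  0.1396])]
  lid z 0.35 376 0.1562
  lid z 0.4 134 0.158
  lid z 0.5 297 0.1587
  btn z 53 [ 0.40567375 -0.27855532  0.13792588]
  btn c 190 [ 0.38282593 -0.30107631  0.12706092] [ 0.42439731 -0.25679125  0.14420295]
top [array([ 0.3434, -0.1745,  0.1554]), array([ 0.4046, -0.2761,  0.1309])]
  lid z 0.35 57 0.157
  lid z 0.4 539 0.1577
  lid z 0.5 543 0.1575
  btn z 20 [ 0.41036207 -0.27761203  0.13848737]
  btn c 62 [ 0.40644227 -0.29941297  0.12718452] [ 0.42445471 -0.26043303  0.14260425]
-> [ 0.404 -0.279  0.2  ] 5 rows
0 t [-10. -20.  -1.] w [ 0.  0. -0.]
1 t [ -9. -20.  -1.] w [ 0.  0. -0.]
2 t [-10. -20.  -1.] w [ 0.  0. -0.]
3 t [ -9. -21.  -1.] w [ 0.     0.001 -0.   ]
4 t [ -9.7 -20.3  -1.1] w [ 0.  0. -0.]
-> [ 0.404 -0.279  0.14 ] 4 rows
5 t [ 0. -0. 15.] w [ 0.  0. -0.]
6 t [ 0. -0. 15.] w [ 0.  0. -0.]
7 t [ 0. -0. 15.] w [ 0.  0. -0.]
8 t [ 0. -0. 15.] w [ 0.  0. -0.]
```

View pics/shut.png

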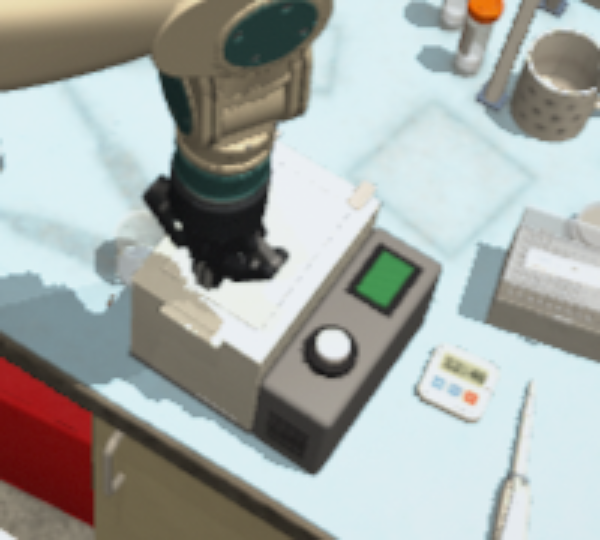

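The lid lies flat and shut (edge at crop 200,315; z ≈ 0.157 everywhere) with the tool off it. The button is up at crop (333,347). Next I'll go to the button.

Request:
jog_arm(targets=[{"tx":-10,"ty":-20,"tz":-1,"wx":0,"wy":0,"wz":0,"claw":1},{"tx":-9,"ty":-20,"tz":-1,"wx":0,"wy":0,"wz":0,"claw":1},{"tx":-10,"ty":-20,"tz":-1,"wx":0,"wy":0,"wz":0,"claw":1},{"tx":-9,"ty":-21,"tz":0,"wx":0,"wy":0,"wz":0,"claw":1},{"tx":-9.7,"ty":-20.3,"tz":0,"wx":0,"wy":0,"wz":0,"claw":1}])

```text
clock: 24.8
tool_pos: [0.4051, -0.2802, 0.1984]
tool_rot: [0.024, 1.0, -0.0, 0.001]
wrist_force: [-0.2, -0.1, 0.3]
finger_gap: -0.0002
gripper_force: 0.0
```

Request:
jog_arm(targets=[{"tx":0,"ty":0,"tz":15,"wx":0,"wy":0,"wz":0,"claw":1},{"tx":0,"ty":0,"tz":15,"wx":0,"wy":0,"wz":0,"claw":1},{"tx":0,"ty":0,"tz":15,"wx":0,"wy":0,"wz":0,"claw":1},{"tx":0,"ty":0,"tz":0,"wx":0,"wy":0,"wz":0,"claw":1}])

```text
clock: 25.13
tool_pos: [0.4029, -0.2777, 0.1503]
tool_rot: [0.024, 1.0, 0.002, -0.001]
wrist_force: [-0.3, 0.6, -0.1]
finger_gap: 0.0
gripper_force: 0.0
```

```bash
python3 - <<'E'
from h import *
where(); plan([([.4046,-.279,.13],RU,10)])
E
```

```text
t 25.13 p [ 0.4029 -0.2777  0.1503] R [[-0.999, 0.049, -0.003], [0.049, 0.999, 0.004], [0.003, 0.004, -1.0]] f [-0.3  0.6 -0.1] gap 0.0 gf 0.0 q [-0.74  0.09 -0.41  1.08  0.   -0.69]
-> [ 0.405 -0.279  0.13 ] 3 rows
0 t [-1. -0.  7.] w [ 0.001 -0.001 -0.   ]
1 t [-0. -1.  7.] w [ 0.001 -0.001 -0.   ]
2 t [-0.8 -0.3  6.3] w [ 0.002 -0.001 -0.001]
```

Request:
jog_arm(targets=[{"tx":-1,"ty":-1,"tz":7,"wx":0.001,"wy":-0.001,"wz":0,"claw":1},{"tx":-0.5,"ty":-0.5,"tz":7,"wx":0.001,"wy":-0.001,"wz":0,"claw":1},{"tx":0,"ty":0,"tz":5,"wx":0.001,"wy":-0.001,"wz":0,"claw":1},{"tx":0,"ty":0,"tz":0,"wx":0,"wy":0,"wz":0,"claw":1}])

```text
clock: 25.47
tool_pos: [0.4059, -0.2803, 0.1336]
tool_rot: [0.024, 1.0, -0.001, 0.002]
wrist_force: [-1.3, 0.6, -0.1]
finger_gap: 0.0003
gripper_force: 0.0
```

Request:
jog_arm(targets=[{"tx":0,"ty":0,"tz":3,"wx":0,"wy":0,"wz":0,"claw":1},{"tx":0,"ty":0,"tz":0,"wx":0,"wy":0,"wz":0,"claw":1}])

```text
clock: 25.63
tool_pos: [0.4064, -0.2807, 0.1314]
tool_rot: [0.024, 1.0, -0.002, 0.003]
wrist_force: [-1.0, -0.4, 0.6]
finger_gap: 0.0002
gripper_force: 0.0
```

Request:
jog_arm(targets=[{"tx":0,"ty":0,"tz":3,"wx":0,"wy":0,"wz":0,"claw":1},{"tx":0,"ty":0,"tz":0,"wx":0,"wy":0,"wz":0,"claw":1}])

```text
clock: 25.8
tool_pos: [0.4063, -0.2807, 0.1282]
tool_rot: [0.024, 1.0, -0.002, 0.002]
wrist_force: [0.0, 0.3, 0.4]
finger_gap: 0.0001
gripper_force: 0.0
```

Request:
jog_arm(targets=[{"tx":1,"ty":1,"tz":3,"wx":0,"wy":0,"wz":0,"claw":1},{"tx":0,"ty":0,"tz":0,"wx":0,"wy":0,"wz":0,"claw":1}])

```text
clock: 25.97
tool_pos: [0.4056, -0.2799, 0.1254]
tool_rot: [0.024, 1.0, -0.002, 0.003]
wrist_force: [0.0, 0.1, 1.8]
finger_gap: -0.0002
gripper_force: 0.9
```

Request:
jog_arm(targets=[{"tx":0,"ty":0,"tz":2,"wx":0,"wy":0,"wz":0,"claw":1},{"tx":0,"ty":0,"tz":0,"wx":0,"wy":0,"wz":0,"claw":1}])

```text
clock: 26.13
tool_pos: [0.4056, -0.2799, 0.1235]
tool_rot: [0.024, 1.0, -0.002, 0.003]
wrist_force: [1.2, 1.4, 2.5]
finger_gap: 0.0003
gripper_force: 1.4
```

Request:
jog_arm(targets=[{"tx":0,"ty":0,"tz":2,"wx":0,"wy":0,"wz":0,"claw":1},{"tx":0,"ty":0,"tz":0,"wx":0,"wy":0,"wz":0,"claw":1}])

```text
clock: 26.3
tool_pos: [0.4057, -0.2799, 0.1215]
tool_rot: [0.024, 1.0, -0.002, 0.003]
wrist_force: [-0.2, 1.0, 4.1]
finger_gap: 0.0001
gripper_force: 2.0
```

Spring force is building. I'll press on to the hard stop.

Request:
jog_arm(targets=[{"tx":0,"ty":0,"tz":1.5,"wx":0,"wy":0,"wz":0,"claw":1},{"tx":0,"ty":0,"tz":0,"wx":0,"wy":0,"wz":0,"claw":1}])

```text
clock: 26.47
tool_pos: [0.4056, -0.2799, 0.1202]
tool_rot: [0.024, 1.0, -0.002, 0.003]
wrist_force: [-0.1, 0.1, 5.4]
finger_gap: 0.0003
gripper_force: 2.4
```

Request:
jog_arm(targets=[{"tx":0,"ty":0,"tz":1.5,"wx":0,"wy":0,"wz":0,"claw":1},{"tx":0,"ty":0,"tz":0,"wx":0,"wy":0,"wz":0,"claw":1}])

```text
clock: 26.63
tool_pos: [0.4057, -0.28, 0.12]
tool_rot: [0.024, 1.0, -0.002, 0.003]
wrist_force: [-3.2, 2.4, 14.0]
finger_gap: 0.0002
gripper_force: 6.4
```

Request:
jog_arm(targets=[{"tx":0,"ty":0,"tz":1,"wx":0,"wy":0,"wz":0,"claw":1},{"tx":0,"ty":0,"tz":0,"wx":0,"wy":0,"wz":0,"claw":1}])

```text
clock: 26.8
tool_pos: [0.4057, -0.28, 0.1199]
tool_rot: [0.024, 1.0, -0.002, 0.003]
wrist_force: [-5.0, 4.0, 18.5]
finger_gap: 0.0001
gripper_force: 9.1
```

The button is on its hard stop (18.5 N, with the spring reaching 5 N at full travel). I'll release it and clear.

Request:
jog_arm(targets=[{"tx":0,"ty":0,"tz":-5,"wx":0,"wy":0,"wz":0,"claw":1},{"tx":0,"ty":0,"tz":-15,"wx":0,"wy":0,"wz":0,"claw":1},{"tx":0,"ty":0,"tz":-30,"wx":0,"wy":0,"wz":0,"claw":1},{"tx":0,"ty":0,"tz":-35,"wx":0,"wy":0,"wz":0,"claw":1},{"tx":0,"ty":0,"tz":-35,"wx":0,"wy":0,"wz":0,"claw":1}])

```text
clock: 27.22
tool_pos: [0.4039, -0.2785, 0.2372]
tool_rot: [0.024, 1.0, -0.001, 0.001]
wrist_force: [1.6, -1.1, -0.1]
finger_gap: 0.0001
gripper_force: 0.0
```

Request:
jog_arm(targets=[{"tx":0,"ty":0,"tz":-20,"wx":0,"wy":0,"wz":0,"claw":1},{"tx":0,"ty":0,"tz":0,"wx":0,"wy":0,"wz":0,"claw":1},{"tx":0,"ty":0,"tz":0,"wx":0,"wy":0,"wz":0,"claw":1}])

```text
clock: 27.47
tool_pos: [0.4054, -0.2799, 0.2582]
tool_rot: [0.024, 1.0, -0.002, 0.003]
wrist_force: [-0.0, 0.5, -1.0]
finger_gap: -0.0
gripper_force: 0.0
```

```bash
python3 - <<'E'
from h import *
where()
for cam in("side","top"):
    c=vision.snapshot(cam);P=cloud(c).reshape(-1,3)
    print(cam,[(n_,np.round(r[0]["point"],4)) for n_ in("lid_edge","start_top","beaker","timer","petri_3") if (r:=vision.pinpoint(cam,n_))])
    j=(P[:,0]>.35)&(P[:,0]<.38)&(P[:,1]>-.235)&(P[:,1]<-.12)&(P[:,2]>.12)&(P[:,2]<.19);print("  lid z",j.sum(),np.median(P[j,2]))
    j=(np.hypot(P[:,0]-.4045,P[:,1]+.279)<.011)&(P[:,2]>.11)&(P[:,2]<.16);print("  btn z",j.sum(),np.median(P[j,2]) if j.any() else "")
E
```

```text
t 27.47 p [ 0.4054 -0.2799  0.2582] R [[-0.999, 0.048, 0.007], [0.048, 0.999, -0.005], [-0.007, -0.005, -1.0]] f [-0.   0.5 -1. ] gap -0.0 gf 0.0 q [-0.74  0.02 -0.25  1.3   0.   -0.69]
side [('lid_edge', array([ 0.3422, -0.1725,  0.1572])), ('start_top', array([ 0.4048, -0.2795,  0.1351])), ('beaker', array([ 0.4341, -0.0654, -0.0043])), ('timer', array([ 0.4974, -0.3727, -0.0032]))]
  lid z 537 0.1568808613039376
  btn z 51 0.13950728074852664
top [('lid_edge', array([ 0.3437, -0.173 ,  0.1569])), ('start_top', array([ 0.4082, -0.2776,  0.1337])), ('beaker', array([ 0.4377, -0.0648, -0.0025])), ('timer', array([ 4.923e-01, -3.758e-01, -2.000e-04])), ('petri_3', array([0.4611, 0.4753, 0.0009]))]
  lid z 543 0.15677899530685577
  btn z 21 0.1377752014017039
```

The lid is shut, the button is up, the bystanders haven't moved, and the robot is touching nothing. Handing in.

```bash
python3 -c "
from station import arm
print(arm.close_job())"
```

```text
the job is handed in; nothing more can be done
None
```

I handed the job in at about 27.5 s: the freezer box stands in the cradle, the lid is snapped shut, the start button was then pressed fully down and came back up, and the beaker, timer and petri dish have not moved.

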